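# Clear the coin funnel and probe its throat

## Task

Two closed coin cases cover the steel funnel of the walnut sorting box: move them one at a time, the cream one first and then the maroon one, onto the green case on the desk and let go of them, so that all three make one square column with their edges lined up. Then take the probe rod by its brass head out of its stand and lower it upright through the middle of the funnel until the red ring on its stem is level with the funnel's rim, never letting it touch the funnel or the box. Finish while still holding the rod there, steady and centred in the funnel, and leave the coin, scoop, dish and loupe where they lie.

Things in the scene. Friction and masses are not known exactly. Their poses are not given: they have to be found in the camera images.
- case_green: closed green coin case, a box 80 (its x) by 50 (its y) by 30 mm high with a flat top and bottom, about 0.12 kg; origin at the centre of its underside, z up. At the start it lies alone on the desk, to one side of the sorting box; it is the foot of the column
- case_maroon: closed maroon coin case, a box 80 (its x) by 50 (its y) by 30 mm high with a flat top and bottom, about 0.12 kg; origin at the centre of its underside, z up. At the start it lies across the funnel, on its rim, its underside 106 mm above the desk
- case_cream: closed cream coin case, a box 80 (its x) by 50 (its y) by 30 mm high with a flat top and bottom, about 0.12 kg; origin at the centre of its underside, z up. At the start it lies on the maroon case, turned a little against it, its underside 136 mm above the desk
- sorter: walnut coin sorting box, fixed, 180 (x) by 160 (y) by 100 mm high, hollow inside; origin at the centre of its underside, z up. A steel funnel is set into the middle of its flat top
- funnel_mouth (a point): centre of the funnel's mouth, level with its rim, 106 mm above the desk (6 mm above the box top). The mouth is about 59 mm across inside, 64 mm outside; the cone narrows over 18 mm of depth to a straight vertical throat (the bore), 26 mm in inner diameter, which runs on down and ends, open, 50 mm below the rim. Below that is 46 mm of free space over the box's floor (10 mm thick)
- stand: aluminium block, fixed, 90 by 90 by 55 mm high, origin at the centre of its underside, on the other side of the sorting box from the green case; a vertical hole in the middle of its top, 14 mm wide and 45 mm deep, holds the rod upright (the rod stands on the hole's floor, 10 mm above the desk)
- rod: straight probe rod, 160 mm long, 0.12 to 0.25 kg: a steel stem 12 mm in diameter for the lower 115 mm, and a round brass head 22 mm in diameter and 45 mm long on top, to be gripped from above. Origin at the centre of its lower end (the tip), z along the rod up to the head. A red ring, 6 mm high, is centred 70 mm above the tip. It starts upright in the stand, so its head spans 125 to 170 mm above the desk
- rod_tip (a point): centre of the rod's lower end
- rod_mark (a point): middle of the red ring, on the rod's axis, 70 mm above the tip
- coin: bronze coin, 26 mm across, 4 mm thick, lying loose on the desk, nearer the robot than the stand and the green case; bystander; origin at its underside
- dish: blue enamel dish, 90 mm across, 22 mm high, loose on the desk; bystander; origin at the centre of its underside
- loupe: chrome loupe, a short tube 42 mm across and 34 mm high, loose on the desk; bystander; origin at the centre of its underside
- scoop: silver spoon-shaped coin scoop, about 107 mm long along its x (bowl 34 mm across and 9 mm high at +x), loose on the desk, nearer the robot than the stand and the green case; bystander; origin on its underside, near the joint of handle and bowl
Mind the look-alikes: they are no part of the job. Leave any purple look-alike of the case_maroon alone.

How it is judged:
By the outcome, as a careful person would: the job done as asked, in the order asked, and still so for the second after the job is handed in, while the arm keeps its last pose, push and grip.
It also fails if it takes over 72 s, if anything falls off the work surface, if the arm or the gripper's body presses on something with over 40 N, if the wrist force passes 120 N, or if a joint passes its speed limit or range.

## Robot

A 6-joint arm with a two-finger parallel gripper is mounted at the origin on the work surface. World frame = base frame: x ahead of the robot, y to its left, z up, the work surface at z = 0. Lengths are in mm, angles in rad, forces in N, time in s.
With the tool pointing down it reaches from about 275 to 1000 mm from the base axis. Payload 8.4 kg.
Tool frame: the origin (TCP) lies at the centre of the arm's flange, where the gripper is bolted on; the fingertips stand r.tip_extent ahead of it and the grasp point (between the pads) lies 155 mm ahead of it (r.tip_extent is the distance from the TCP to the fingertips, in mm); z points along the fingers, y is the direction in which the jaws open and shut (so a half turn about z gives the same grasp; the last joint's range is limited). The gripper opens to 85 mm and grips with 20 to 120 N. Pads are 22 mm wide; open, the fingers measure 114 mm over their backs; the gripper's body (76 mm by 85 mm) begins 54 mm behind the grasp point. The pads swing forward as they close: fully open they stand 13 mm farther back than shut.
Start: joints at [1.189, 0.353, 1.633, -0, 1.155, -0.002], TCP at [231.708, 580.466, 404.681] pointing down, gripper open.
Joint ranges: [-2.63, 2.63], [-0.92, 2.1], [0.06, 2.66], [-1.3, 4.44], [0, 2.69], [-3.02, 3.02]. Speed limits (rad/s): [2.22, 2.22, 2.79, 3.14, 3.14, 3.14].

## Interface

Orientations are given as [roll, pitch, yaw] about the fixed x, y, z axes, in that order (R = Rz(yaw) Ry(pitch) Rx(roll)).
In Python, from rig import sense, grab_frame, job, r gives the robot as it stands. The module is installed in compiled form; this text tells all that it offers.
- The arm moves only by the shell command python3 -m creep 'ROWS' [FORCE]. ROWS is JSON, a list of rows, each a list of 7 numbers: the turn, a rotation vector about the tool's x, y, z in rad, then the shift along the tool's x, y, z in mm, then the closure, from 0 (fully open) to 1 (shut). In form: [[wx, wy, wz, dx, dy, dz, fingers], ...]. A call has 1 to 10 rows; each row shifts and turns the pose as measured when the row begins, along the tool's axes as they then stand; what a row does not reach is not made up. A row lasts 1/12 s, in which the tool goes at most 41.7 mm and 7.16 degrees, less where a joint would pass 70% of its speed; a pose out of reach is approached as far as the arm can. A call with a gripper value outside its range is refused whole. The fingers move at their own pace and stop on an object; FORCE is the grip in N (left out, the last holds). Time passes only in rows, so rows that do not move let the fingers close. It gives the time, the measured TCP pose, the force and the opening at its end, in the units of the state.
- sense(): the state, without advancing time (a new reading comes with each control period).
- grab_frame(name): name is "side" or "top" or "wrist"; returns a dict with "color" (480x640x3 uint8, red, green, blue), "mtx" (3x3 intrinsics, pixels), "T" (4x4, takes a point from camera to world coordinates). Camera axes: x right, y down, z forward; pixel columns grow to the right and rows downward; lengths in mm; the calibration is good to about 2 mm. A picture is of the moment at which its call begins. There is no depth.
- job.sign_off(): hands the job in, once; it reports no verdict.
The state is a dict: "clock": time; "qpos": joint angles; "qvel": joint speeds; "joint_efforts": joint torques, N m; "eef_pos": TCP position; "tcp_rot": TCP orientation; "contact_force": force on the tool from outside, world axes, zero at the start; "wrist_torque": the same for the moment, N m; "opening": opening from 0.0 (shut) to 1.0 (fully open).
Only numpy, scipy, OpenCV 4.12 (cv2) and the standard library are available. Lean on these libraries where they do the work, as an engineer would, in place of code of your own. Each camera call takes 0.05 s, during which the arm holds its last target.

## Working session

There is one attempt and no reset: what is moved stays moved. The work goes in short steps, Python scripts to look and compute and a shell command to move; the robot and the scene stay as the last step left them, time stands still between calls to the robot, and variables do not carry over. Pictures are saved under pics/ and viewed, and the job is handed in when it is done.

```bash
mkdir -p pics
python3 - <<'E'
from rig import sense, grab_frame, r
import cv2, numpy as np
print(sense()); print(r.tip_extent)
for n in ["side","top","wrist"]:
    f=grab_frame(n); cv2.imwrite(f"pics/{n}0.png",f["color"][:,:,::-1]); print(n,f["mtx"].tolist(),np.round(f["T"],3).tolist())
E
```

```text
{'clock': 0.0, 'qpos': array([ 1.18860301e+00,  3.53620417e-01,  1.63416209e+00, -1.74747580e-05,
        1.15519282e+00, -2.37992045e-03]), 'qvel': array([-0.00033103,  0.0014078 , -0.00166645,  0.00108368, -0.001059  ,
       -0.00015613]), 'joint_efforts': array([-1.50910819e-03, -6.05270934e+01, -3.42054105e+01, -4.23088807e-05,
        9.66740423e-03, -3.23640575e-05]), 'eef_pos': array([231.61501431, 580.23136017, 403.96687277]), 'tcp_rot': array([-3.14020994e+00,  1.26867144e-05,  2.76178633e+00]), 'contact_force': array([0.78047799, 0.53700888, 1.18114723]), 'wrist_torque': array([ 0.00496667, -0.00459176,  0.03079484]), 'opening': 0.9977243862261567}
173.4
side [[510.8190897330382, 0.0, 327.0575278971695], [0.0, 510.8190897330382, 237.58945795082644], [0.0, 0.0, 1.0]] [[0.729, -0.466, 0.501, 69.219], [-0.684, -0.484, 0.545, -485.602], [-0.012, -0.74, -0.672, 734.46], [0.0, 0.0, 0.0, 1.0]]
top [[609.9769248349401, 0.0, 317.91994298109853], [0.0, 609.9769248349401, 240.40479378533482], [0.0, 0.0, 1.0]] [[-0.111, -0.97, 0.218, 229.27], [-0.994, 0.109, -0.021, 19.964], [-0.004, -0.219, -0.976, 1365.797], [0.0, 0.0, 0.0, 1.0]]
wrist [[384.05514661771264, 0.0, 318.6012005746227], [0.0, 384.05514661771264, 242.60392420959687], [0.0, 0.0, 1.0]] [[0.372, 0.896, 0.241, 170.878], [0.928, -0.359, -0.097, 604.578], [-0.001, 0.26, -0.966, 373.295], [0.0, 0.0, 0.0, 1.0]]
```

View pics/top0.png

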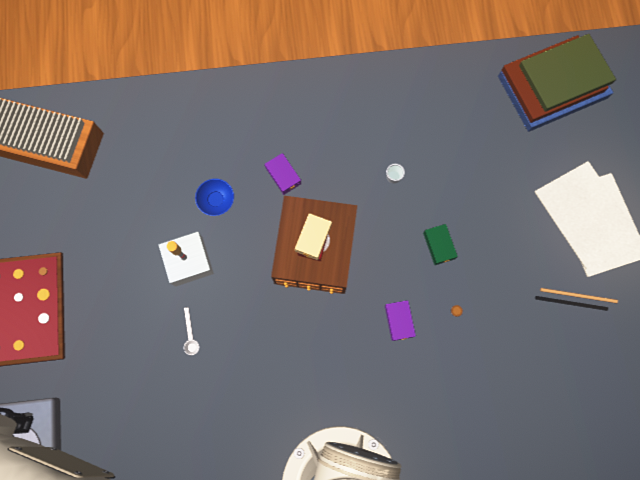

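View pics/side0.png

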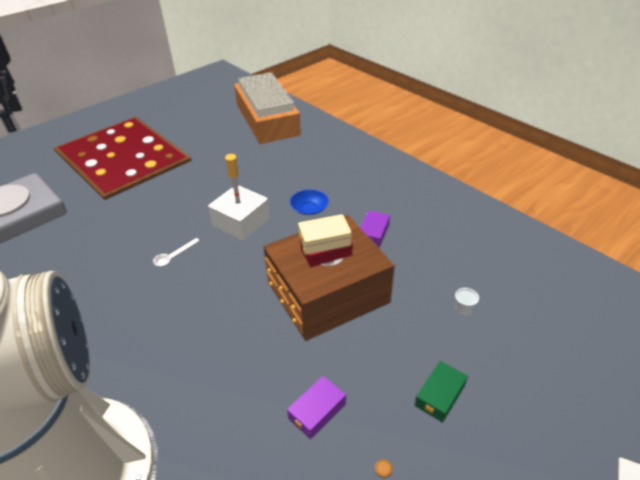

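View pics/wrist0.png

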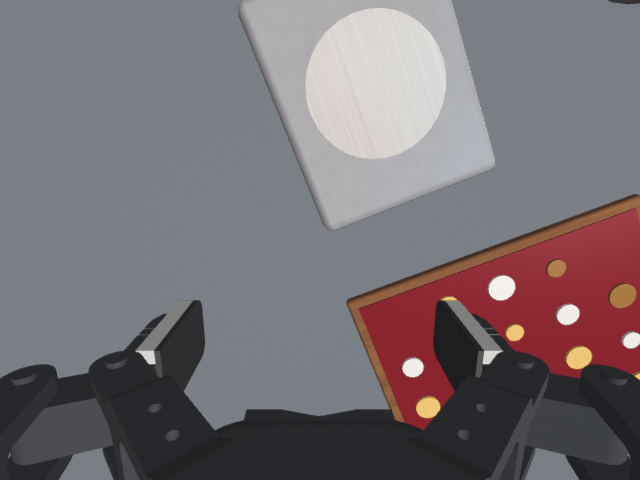

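The top view shows the cream case at (313,236) on the maroon one, which is nearly hidden, on the box. The green case is at (440,244), the stand at (184,258) and the rod head at (173,246). Purple look-alikes are at (400,320) and (283,173). Next, close crops.

Run:
```python
import cv2, numpy as np
t=cv2.imread("pics/top0.png"); s=cv2.imread("pics/side0.png")
def c(im,x,y,w,h,k): return cv2.resize(im[y:y+h,x:x+w],None,fx=k,fy=k,interpolation=cv2.INTER_CUBIC)
a=c(t,260,190,100,110,4); b=c(s,255,205,100,110,4)
cv2.imwrite("pics/z1.png",np.hstack([a,b]))
a=c(t,415,215,60,60,5); b=c(s,405,355,75,60,5); d=c(t,155,225,60,60,5);e=c(s,205,145,75,60*1,5)
cv2.imwrite("pics/z2.png",np.vstack([np.hstack([a,b]),np.hstack([d,e])]))
```

```text
(no output)
```

View pics/z1.png

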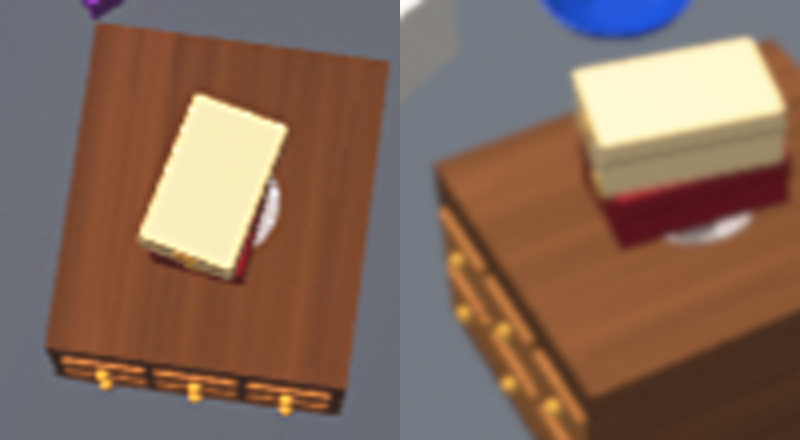

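View pics/z2.png

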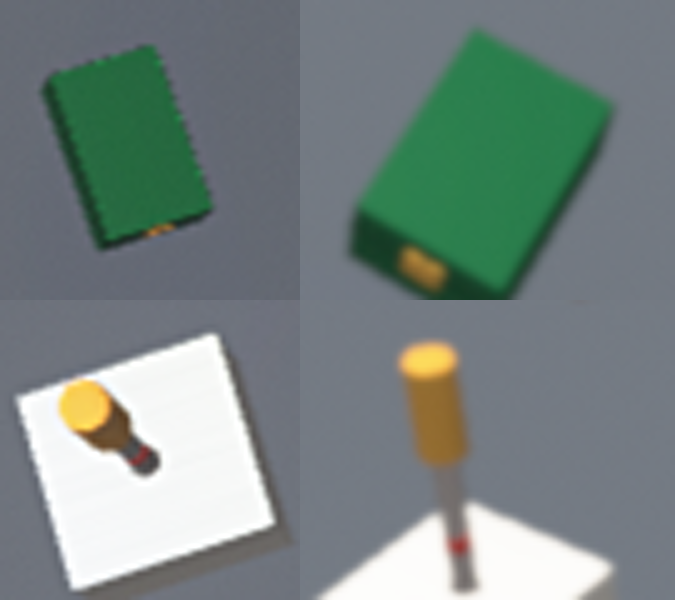

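```bash
cat > h.py <<'E'
import cv2, numpy as np
from scipy.optimize import minimize
from scipy.spatial.transform import Rotation as Ro
def proj(f,P):
    T=np.linalg.inv(f["T"]); p=(T[:3,:3]@np.asarray(P,float).T).T+T[:3,3]
    q=(f["mtx"]@p.T).T; return q[:,:2]/q[:,2:]
def ray(f,u,v,z):
    d=f["T"][:3,:3]@np.linalg.solve(f["mtx"],[u,v,1.]); o=f["T"][:3,3]
    return o+d*(z-o[2])/d[2]
def box(x,y,a,z,dims=(80,50,30)):
    l,w,h=dims; c,s=np.cos(a),np.sin(a)
    return np.array([[x+c*i*l/2-s*j*w/2,y+s*i*l/2+c*j*w/2,z+k*h] for i in(-1,1) for j in(-1,1) for k in(0,1)])
def colmask(im,name,near=None,R=60):
    c=im.astype(float); r,g,b=c[...,0],c[...,1],c[...,2]; hsv=cv2.cvtColor(im,cv2.COLOR_RGB2HSV).astype(float);H,S,V=[hsv[...,i] for i in range(3)]
    if name=="green": m=(H>55)&(H<88)&(S>110)&(V>15)
    if name=="cream": m=(H>17)&(H<36)&(S>35)&(S<150)&(V>90)
    if name=="maroon": m=((H>168)|(H<3))&(S>150)&(V>35)
    if name=="walnut": m=(H<16)&(S>90)
    m=m.astype(np.uint8)
    if near is not None:
        k=np.zeros_like(m); cv2.circle(k,tuple(int(v) for v in near),R,1,-1); m&=k
    n,l,st,_=cv2.connectedComponentsWithStats(m)
    i=1+np.argmax(st[1:,4]); 
    cs,_=cv2.findContours((l==i).astype(np.uint8),0,1); return max(cs,key=cv2.contourArea)
def hullmask(pts,shape,off,k):
    h=cv2.convexHull(np.float32(pts)); m=np.zeros(shape,np.uint8)
    cv2.fillPoly(m,[np.int32(np.round(((h.reshape(-1,2)-off+.5)*k-.5)*16))],255,shift=4); return m>0
def fitbox(frames,name,x0,z,dims=(80,50,30),R=60):
    """frames: list; x0=(x,y,a)"""
    D=[]
    for f in frames:
        ctr=proj(f,[[x0[0],x0[1],z+15]])[0]
        ct=colmask(f["color"],name,ctr,R).reshape(-1,2)
        hull=cv2.convexHull(ct).reshape(-1,2)
        lo=hull.min(0)-12; sz=hull.max(0)-lo+12; k=4
        m=np.zeros((480,640),np.uint8); cv2.fillPoly(m,[hull],1)
        sub=cv2.resize(m[max(lo[1],0):lo[1]+sz[1],max(lo[0],0):lo[0]+sz[0]],None,fx=k,fy=k,interpolation=cv2.INTER_NEAREST)>0
        D.append((f,sub,np.maximum(lo,0),k))
    def cost(p):
        e=0
        for f,s,lo,k in D:
            h=hullmask(proj(f,box(p[0],p[1],p[2],z,dims)),s.shape,lo,k)
            e+=1-(h&s).sum()/(h|s).sum()
        return e/len(D)
    b=None; p=np.array(x0,float)
    for sc in (15,5,1.5):
        S=np.vstack([p]+[p+d for d in ([sc,0,0],[0,sc,0],[0,0,sc*.02])])
        o=minimize(cost,p,method="Nelder-Mead",options=dict(initial_simplex=S,xatol=.02,fatol=1e-5)); p=o.x
    return p,o.fun
E
python3 - <<'E'
from h import *
from rig import grab_frame,sense
F={n:grab_frame(n) for n in("top","side")}
for n,z,u in(("green",0,(440,244)),("cream",136,(313,236))):
    x0=ray(F["top"],*u,z+20); print(n,x0)
    for a in(0.1,):
      for fs in(["top"],["side"],["top","side"]): print(fs,fitbox([F[k] for k in fs],n,(x0[0],x0[1],a),z))
for u,z,l in(((173,246),170,"head"),((184,258),55,"stand"),((284,196.5),100,"s1"),((357,205.5),100,"s2"),((345,291),100,"s3"),((272,278),100,"s4"),((400,320),30,"purple"),((190,330),0,"scoop"),((457,310),0,"coin"),((395,172),30,"loupe")): print(l,ray(F["top"],*u,z).round(1))
for u,z,l in(((231,157),170,"head"),((238,207),55,"hole")): print("side",l,ray(F["side"],*u,z).round(1))
E
```

```text
green [ 490.67482559 -281.48783156   20.        ]
['top'] (array([ 4.93038619e+02, -2.82175286e+02,  1.88542239e-01]), np.float64(0.0584924623115578))
['side'] (array([ 4.91253421e+02, -2.85147056e+02,  2.13705743e-01]), np.float64(0.08180787299530212))
['top', 'side'] (array([ 4.91800321e+02, -2.83506700e+02,  1.83540454e-01]), np.float64(0.08684878408038937))
cream [509.64647461   3.15553038 156.        ]
['top'] (array([ 5.10657260e+02,  3.70735359e+00, -4.78644141e-01]), np.float64(0.036581117175705447))
['side'] (array([ 5.08695429e+02,  7.02068712e-01, -4.90885179e-01]), np.float64(0.03209675543667867))
['top', 'side'] (array([ 5.10319062e+02,  3.09184458e+00, -4.73023684e-01]), np.float64(0.05980664546181369))
head [517.4 284.8 170. ]
stand [515.5 287.9  55. ]
s1 [616.8  55.1 100. ]
s2 [579.  -99.2 100. ]
s3 [398.  -51.1 100. ]
s4 [442.3  97.8 100. ]
purple [ 330.8 -166.5   30. ]
scoop [363.2 296.2   0. ]
coin [ 341.  -300.4    0. ]
loupe [ 668.  -202.6   30. ]
side head [515.3 280.1 170. ]
side hole [505.1 267.5  55. ]
```

Look-alikes by top pixel:
- Cream (313,236): no rival.
- Maroon (under it, red edge about (315,258)): the purple cases at (400,320) and (283,173) are rivals, and I reject both because they are purple and on the desk.
- Green (440,244): the foot of the column.

The crops confirm cream on dark-red maroon over the funnel, so I'm moving the arm over the stack.

```bash
python3 -m creep '[[0,0,0,-29.5,-27,-2,0],[0,0,0,-29.5,-27,-2,0],[0,0,0,-29.5,-27,-2,0],[0,0,0,-29.5,-27,-2,0],[0,0,0,-29.5,-27,-2,0],[0,0,0,-29.5,-27,-2,0],[0,0,0,-29.5,-27,-2,0],[0,0,0,-29.5,-27,-2,0],[0,0,0,-29.5,-27,-2,0],[0,0,0,-29.5,-27,-2,0]]' 40
```

```text
clock: 1.08
eef_pos: [408.0, 212.3, 423.0]
tcp_rot: [3.139, -0.0, 2.773]
contact_force: [0.5, 0.7, 0.2]
opening: 0.999
```

```bash
python3 -m creep '[[0,0,0,-28,-26,-3,0],[0,0,0,-28,-26,-3,0],[0,0,0,-28,-26,-3,0],[0,0,0,-28,-26,-3,0],[0,0,0,-28,-26,-3,0],[0,0,0,-20,-20,-2,0],[0,0,0.1,0,0,0,0],[0,0,0,0,0,0,0]]'
cat > look.py <<'E'
from h import *
from rig import grab_frame,sense
import sys
F={n:grab_frame(n) for n in("top","side","wrist")}
for n in F: cv2.imwrite(f"pics/{n}{sys.argv[1]}.png",F[n]["color"][:,:,::-1])
import pickle; pickle.dump(F,open("F.pkl","wb"))
s=sense(); print(s["clock"],s["eef_pos"].round(1),s["tcp_rot"].round(4),s["qpos"].round(2))
E
python3 look.py 1
```

```text
clock: 1.75
eef_pos: [507.7, -3.8, 442.2]
tcp_rot: [3.138, 0.005, 2.665]
contact_force: [-1.0, 0.5, 0.2]
opening: 0.998
1.9 [507.1  -2.  442.1] [3.1381 0.0044 2.6743] [-0.01  0.13  1.84  0.    1.17 -1.11]
```

View pics/wrist1.png

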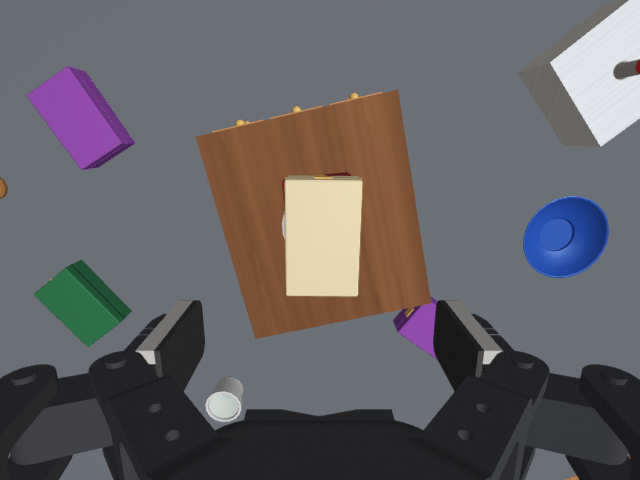

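Run:
```python
from h import *
import pickle; F=pickle.load(open("F.pkl","rb"))
for fs in(["wrist"],["top"],["side"]): print(fs,fitbox([F[k] for k in fs],"cream",(510,3,-.475),136,R=120 if fs==["wrist"] else 60))
f=F["wrist"]
P=[ray(f,u,v,166) for u,v in((286,177),(361,177),(358,296),(287,296))]; P=np.array(P)[:,:2]; print(P.round(1),P.mean(0), np.linalg.norm(P-np.roll(P,1,0),axis=1))
print(fitbox([f],"green",(492,-283,.19),0,R=120))
s=[ray(f,u,v,100)[:2] for u,v in((197,137),(398,90),(430,302),(256,338))]; s=np.array(s);print(s.round(1),s.mean(0))
```

```text
['wrist'] (array([ 5.09171420e+02,  6.77222183e-01, -4.91340510e-01]), np.float64(0.013080757995857839))
['top'] (array([ 5.10e+02,  3.00e+00, -4.75e-01]), np.float64(1.0))
['side'] (array([ 5.08609246e+02,  4.38003464e-01, -4.96285698e-01]), np.float64(0.03161075385449752))
[[461.9  -1.3]
 [483.4  40.9]
 [555.9   4.5]
 [533.7 -39. ]] [508.71842064   1.27844547] [81.08666771 47.42322735 81.14624051 48.860323  ]
(array([ 4.90521926e+02, -2.84789000e+02,  1.83972823e-01]), np.float64(0.03458256950283245))
[[ 406.7  -56.3]
 [ 446.1   97.5]
 [ 618.5   52.4]
 [ 579.8 -100.9]] [512.76669332  -1.81986398]
```

```bash
python3 -m creep '[[0,0,0.024,-0.3,3.5,0,0],[0,0,0,0,0,30,0],[0,0,0,0,0,30,0],[0,0,0,0,0,25,0],[0,0,0,0,0,20,0],[0,0,0,0,0,12,0],[0,0,0,0,0,6,0],[0,0,0,0,0,0,0]]'
```

```text
clock: 2.57
eef_pos: [507.5, 10.3, 316.1]
tcp_rot: [3.135, 0.007, 2.679]
contact_force: [-0.7, 0.5, -0.4]
opening: 0.998
```

```bash
python3 -c "
from rig import sense
s=sense();print(s['eef_pos'].round(2),s['tcp_rot'].round(4),s['qvel'].round(4))"
python3 -m creep '[[0,0,0,0,0,0,0],[0,0,0,0,0,0,0]]'; python3 -m creep '[[0,0,0,0,0,0,0],[0,0,0,0,0,0,0]]'
```

```text
[507.55  10.33 316.1 ] [3.1351 0.0069 2.6792] [ 0.0238 -0.0035  0.0001  0.0044  0.0095 -0.0154]
clock: 2.73
eef_pos: [507.5, 11.6, 316.8]
tcp_rot: [3.135, 0.007, 2.683]
contact_force: [0.1, 0.0, 0.6]
opening: 1.001
clock: 2.9
eef_pos: [508.0, 12.0, 318.6]
tcp_rot: [3.134, 0.009, 2.684]
contact_force: [0.7, -0.8, 0.1]
opening: 0.995
```

```bash
cat > d.py <<'E'
# usage: d.py x y z yaw -> total tool-frame turn & shift needed
import sys,numpy as np
from rig import sense
from scipy.spatial.transform import Rotation as Ro
x,y,z,a=map(float,sys.argv[1:5]); s=sense()
R=Ro.from_euler('xyz',s["tcp_rot"]); D=Ro.from_euler('xyz',[np.pi,0,a])
print("t",round(s["clock"],2),"pos",s["eef_pos"].round(1),"rot",s["tcp_rot"].round(4),"F",s["contact_force"].round(1),"op",round(s["opening"],3),"q6",s["qpos"][5].round(2))
print("turn",(R.inv()*D).as_rotvec().round(4),"shift",R.inv().apply(np.array([x,y,z])-s["eef_pos"]).round(1))
E
python3 d.py 509 1 314 2.650
```

```text
t 2.9 pos [508.   12.  318.6] rot [3.1336 0.0093 2.6841] F [ 0.7 -0.8  0.1] op 0.995 q6 -1.1
turn [0.0081 0.0092 0.0342] shift [-5.7 -9.5  4.5]
```

```bash
python3 -m creep '[[0.008,0.009,0.034,-5.7,-9.5,4.5,0],[0,0,0,0,0,0,0]]'; python3 d.py 509 1 314 2.650
```

```text
clock: 3.07
eef_pos: [509.6, 0.4, 315.3]
tcp_rot: [3.141, 0.002, 2.648]
contact_force: [-1.0, 0.1, -0.7]
opening: 1.002
t 3.07 pos [5.096e+02 4.000e-01 3.153e+02] rot [3.1408e+00 2.3000e-03 2.6481e+00] F [-1.   0.1 -0.7] op 1.002 q6 -1.08
turn [ 0.0008  0.0023 -0.0019] shift [0.8 0.3 1.3]
```

```bash
python3 -m creep '[[0,0,0,0.3,0,0.5,1],[0,0,0,0,0,0,1],[0,0,0,0,0,0,1],[0,0,0,0,0,0,1],[0,0,0,0,0,0,1],[0,0,0,0,0,0,1]]' 40; python3 d.py 509 1 314 2.650
```

```text
clock: 3.57
eef_pos: [509.7, -0.8, 315.3]
tcp_rot: [3.14, 0.003, 2.645]
contact_force: [-0.3, -0.5, -0.6]
opening: 0.575
t 3.57 pos [509.7  -0.8 315.3] rot [3.1403e+00 2.8000e-03 2.6452e+00] F [-0.3 -0.5 -0.6] op 0.575 q6 -1.08
turn [ 0.0013  0.0028 -0.0048] shift [1.4 1.2 1.3]
```

```bash
python3 -m creep '[[0,0,0,0,0,-8,1],[0,0,0,0,0,-20,1],[0,0,0,0,0,-30,1],[0,0,0,0,0,-30,1],[0,0,0,0,0,-20,1],[0,0,0,0,0,0,1]]'; python3 look.py 2
```

```text
clock: 4.07
eef_pos: [508.0, -0.5, 427.4]
tcp_rot: [-3.139, -0.004, 2.646]
contact_force: [0.6, 0.6, -1.4]
opening: 0.574
4.2167 [ 5.067e+02 -5.000e-01  4.227e+02] [-3.1364 -0.0089  2.6458] [-0.    0.15  1.86 -0.    1.14 -1.08]
```

View pics/wrist2.png

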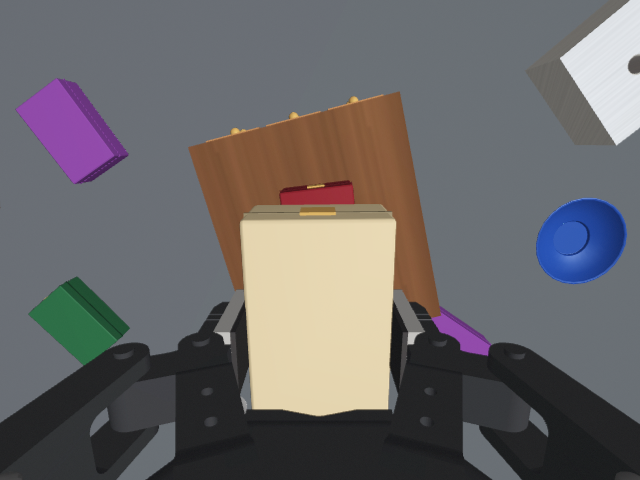

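View pics/side2.png

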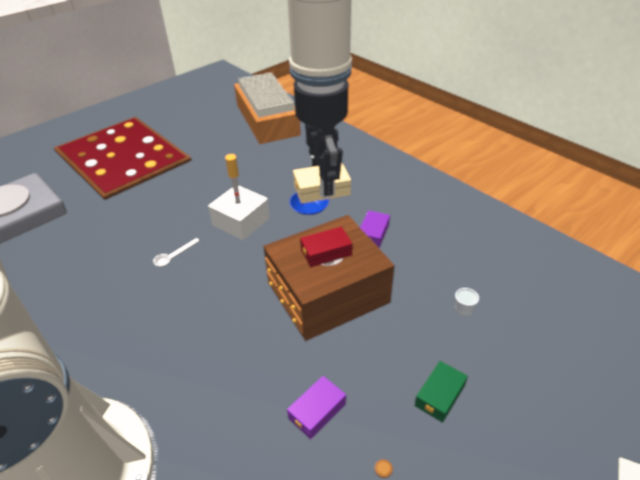

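Run:
```python
from h import *
import pickle; F=pickle.load(open("F.pkl","rb"))
f=F["wrist"]; tcp=np.array([506.7,-.5,422.7]); R=Ro.from_euler('xyz',[-3.1364,-.0089,2.6458])
print(fitbox([F["side"]],"maroon",(510,3,-.4),106), fitbox([F["side"]],"green",(490.5,-284.8,.184),0))
# camera in tool frame
Rc=R.inv().as_matrix()@f["T"][:3,:3]; oc=R.inv().apply(f["T"][:3,3]-tcp); print(oc)
def tp(u,v,h):
    d=Rc@np.linalg.solve(f["mtx"],[u,v,1.]); return oc+d*(h-oc[2])/d[2]
for u,v in((242.5,219),(395,217.5),(250,405),(388.5,405)): print(tp(u,v,149.3).round(2))
im=f["color"][:,:,::-1]
cv2.imwrite("pics/c2.png",cv2.resize(im[195:425,220:420],None,fx=2.5,fy=2.5))
```

```text
(array([ 5.10610203e+02, -2.05708142e+00, -4.19048170e-01]), np.float64(0.08126666128120208)) (array([ 4.90018948e+02, -2.86016877e+02,  2.26270389e-01]), np.float64(0.08192677226694367))
[65.02660116  0.35290624 29.60603601]
[ 40.35 -23.62 149.3 ]
[ 40.77  24.79 149.3 ]
[-28.77 -24.54 149.3 ]
[-28.89  25.99 149.3 ]
```

View pics/c2.png

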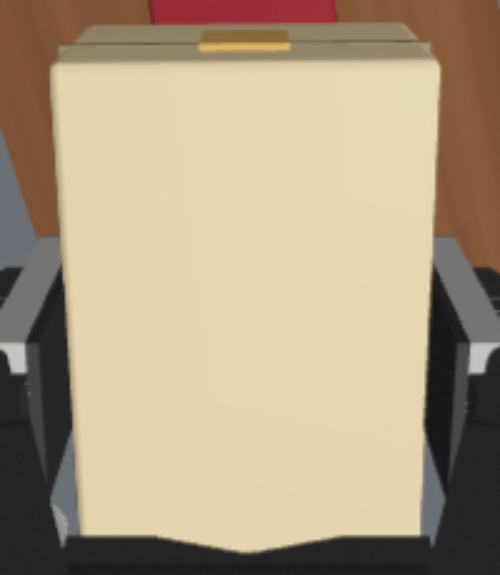

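```bash
python3 -m creep '[[0,0,0,-15,-14,0,1],[0,0,0,-28,-26,0,1],[0,0,0,-28,-26,0,1],[0,0,0,-28,-26,0,1],[0,0,0,-28,-26,0,1],[0,0,0,-28,-26,0,1],[0,0,0,-25,-22,0,1],[0,0,0,-15,-14,0,1],[0,0,-0.07,0,0,0,1],[0,0,-0.1,0,0,0,1]]';python3 -m creep '[[0,0,-0.1,0,0,0,1],[0,0,-0.1,0,0,0,1],[0,0,-0.1,0,0,0,1],[0,0,-0.1,0,0,0,1],[0,0,-0.06,0,0,0,1],[0,0,0,0,0,0,1]]'; python3 d.py 598 -264 420 3.325
```

```text
clock: 5.05
eef_pos: [591.2, -262.4, 399.2]
tcp_rot: [-3.138, -0.039, 2.821]
contact_force: [0.4, 0.6, -1.8]
opening: 0.577
clock: 5.55
eef_pos: [588.1, -263.2, 383.4]
tcp_rot: [3.114, -0.055, -2.975]
contact_force: [-0.4, -0.1, -1.7]
opening: 0.58
t 5.55 pos [ 588.1 -263.2  383.4] rot [ 3.114  -0.0553 -2.9752] F [-0.4 -0.1 -1.7] op 0.58 q6 -2.15
turn [ 0.0281 -0.055  -0.0178] shift [ -7.6  -1.4 -37.1]
```

```bash
python3 -m creep '[[0.014,-0.027,-0.009,-4,-1,-19,1],[0.014,-0.027,-0.009,-4,-1,-19,1],[0,0,0,0,0,0,1]]'; python3 d.py 598 -264 420 3.325
```

```text
clock: 5.8
eef_pos: [598.4, -264.2, 419.7]
tcp_rot: [3.14, -0.002, -2.962]
contact_force: [0.1, -1.5, -1.7]
opening: 0.581
t 5.8 pos [ 598.4 -264.2  419.7] rot [ 3.1400e+00 -1.9000e-03 -2.9616e+00] F [ 0.1 -1.5 -1.7] op 0.581 q6 -2.17
turn [ 0.0016 -0.0019 -0.0035] shift [ 0.4  0.3 -0.3]
```

```bash
python3 -m creep '[[0,0,0,0,0,0,1]]'; python3 look.py 3
python3 - <<'E'
from h import *
import pickle; F=pickle.load(open("F.pkl","rb"))
f=F["wrist"]
print(fitbox([f],"green",(490.5,-284.8,.184),0,R=90),fitbox([F["side"]],"green",(490.5,-284.8,.184),0),fitbox([F["side"]],"maroon",(510,-2,-.4),106),fitbox([F["top"]],"maroon",(510,-2,-.4),106))
E
```

```text
clock: 5.88
eef_pos: [598.7, -264.1, 421.0]
tcp_rot: [3.141, 0.0, -2.963]
contact_force: [-0.7, -0.5, -1.5]
opening: 0.58
6.0333 [ 598.4 -264.1  420.2] [ 3.1405e+00 -1.3000e-03 -2.9620e+00] [-0.42  0.39  1.55  0.    1.21 -2.17]
(array([ 4.91100139e+02, -2.84851311e+02,  1.90074513e-01]), np.float64(0.01619401828606848)) (array([ 4.90455203e+02, -2.85789738e+02,  2.28035142e-01]), np.float64(0.08169892193791406)) (array([ 5.10209362e+02, -2.04205204e+00, -4.09952132e-01]), np.float64(0.08152655758845817)) (array([ 5.12929710e+02,  2.18002414e+00, -3.72581119e-01]), np.float64(0.03753891228712691))
```

View pics/wrist3.png

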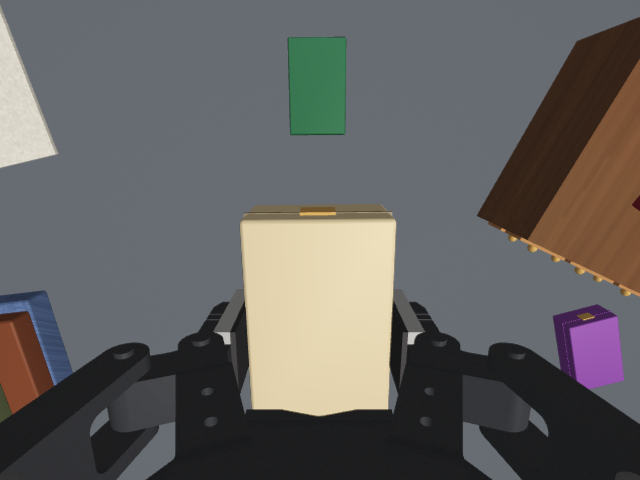

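```bash
python3 d.py 491.8 -285.9 300 3.3316
```

```text
t 6.03 pos [ 598.4 -264.1  420.2] rot [ 3.1405e+00 -1.3000e-03 -2.9620e+00] F [ 0.4  0.2 -1.6] op 0.574 q6 -2.17
turn [ 0.0011 -0.0013 -0.0104] shift [108.6  -2.6 120.3]
```

```bash
python3 -m creep '[[0,0,-0.005,12,0,12,1],[0,0,-0.005,22,-0.5,24,1],[0,0,0,25,-0.5,27,1],[0,0,0,22,-0.5,25,1],[0,0,0,16,-0.5,18,1],[0,0,0,7,0,8,1],[0,0,0,0,0,0,1]]'; python3 d.py 491.8 -285.9 250 3.3316
```

```text
clock: 6.62
eef_pos: [492.6, -284.7, 301.8]
tcp_rot: [3.14, 0.0, -2.952]
contact_force: [0.6, -0.3, -1.3]
opening: 0.579
t 6.62 pos [ 492.6 -284.7  301.8] rot [ 3.1404e+00  3.0000e-04 -2.9524e+00] F [ 0.6 -0.3 -1.3] op 0.579 q6 -2.29
turn [ 0.0012  0.0003 -0.0009] shift [ 1.  -1.1 51.8]
```

```bash
python3 -m creep '[[0,0,0,0.5,-1,14,1],[0,0,0,0.5,0,18,1],[0,0,0,0,0,14,1],[0,0,0,0,0,5,1],[0,0,0,0,0,0,1]]'; python3 d.py 491.8 -285.9 250 3.3316
```

```text
clock: 7.03
eef_pos: [496.8, -287.0, 253.5]
tcp_rot: [-3.138, 0.006, -2.954]
contact_force: [0.6, 0.3, -1.5]
opening: 0.579
t 7.03 pos [ 496.8 -287.   253.5] rot [-3.1384  0.0065 -2.9541] F [ 0.6  0.3 -1.5] op 0.579 q6 -2.29
turn [-0.0032  0.0065 -0.0025] shift [4.7 2.1 3.4]
```

```bash
python3 -m creep '[[-0.003,0.0065,-0.0025,4.7,2,12,1],[0,0,0,0,0,0,1]]'; python3 d.py 491.8 -285.9 230 3.3316;python3 -m creep '[[0,0,0,0,0,0,1],[0,0,0,0,0,0,1]]'; python3 d.py 491.8 -285.9 230 3.3316
```

```text
clock: 7.2
eef_pos: [493.3, -286.2, 242.4]
tcp_rot: [-3.14, 0.002, -2.951]
contact_force: [-1.0, 0.6, -2.5]
opening: 0.577
t 7.2 pos [ 493.3 -286.2  242.4] rot [-3.1398e+00  1.7000e-03 -2.9508e+00] F [-1.   0.6 -2.5] op 0.577 q6 -2.29
turn [-0.0018  0.0017  0.0007] shift [ 1.5  0.6 12.4]
clock: 7.37
eef_pos: [493.9, -286.2, 243.2]
tcp_rot: [-3.139, 0.003, -2.951]
contact_force: [-0.1, 0.1, -1.8]
opening: 0.574
t 7.37 pos [ 493.9 -286.2  243.2] rot [-3.1390e+00  2.6000e-03 -2.9506e+00] F [-0.1  0.1 -1.8] op 0.574 q6 -2.29
turn [-0.0026  0.0026  0.0009] shift [ 2.   0.8 13.2]
```

```bash
python3 -m creep '[[-0.002,0.0025,0.001,2,0.8,13,1],[0,0,0,0,0,0,1]]'; python3 look.py 4
python3 - <<'E'
from h import *
import pickle; F=pickle.load(open("F.pkl","rb"))
out=[]
for n,(x,y,w,h,k) in (("top",(395,190,90,90,4)),("side",(390,300,110,130,3.5))):
    im=F[n]["color"][:,:,::-1]; out.append(cv2.resize(im[y:y+h,x:x+w],(400,480),interpolation=cv2.INTER_CUBIC))
cv2.imwrite("pics/z4.png",np.hstack(out))
E
```

```text
clock: 7.53
eef_pos: [492.2, -286.0, 230.6]
tcp_rot: [-3.14, 0.002, -2.952]
contact_force: [-1.2, 0.3, -2.4]
opening: 0.577
7.6833 [ 493.2 -286.6  232.3] [-3.1377  0.004  -2.9517] [-0.53  0.49  1.88 -0.    0.77 -2.29]
```

View pics/z4.png

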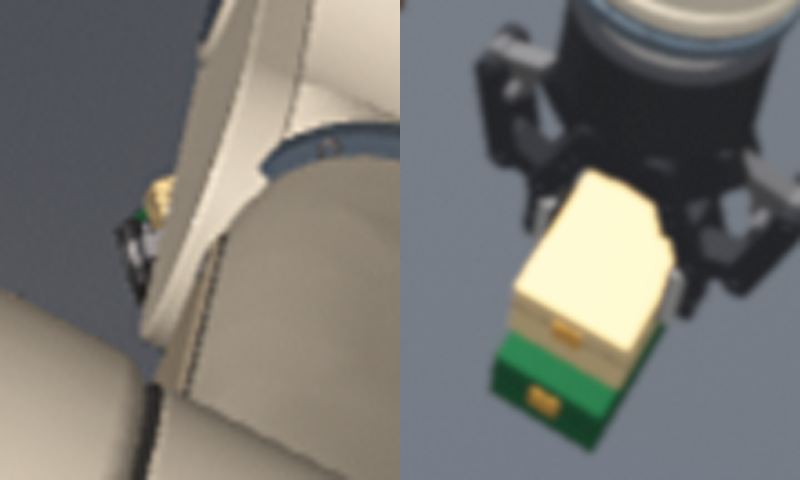

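View pics/wrist4.png

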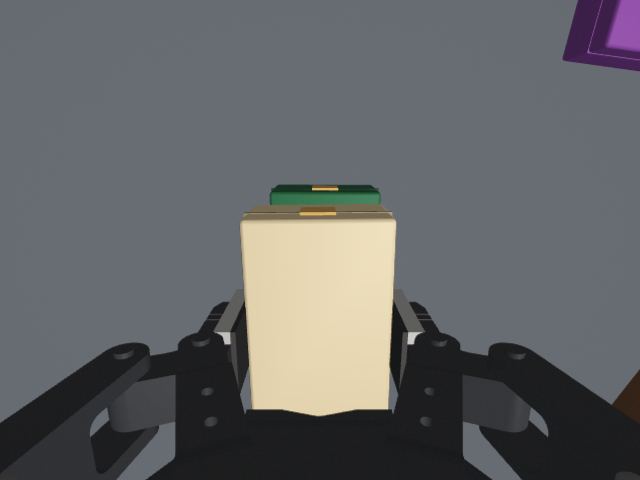

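Run:
```python
from h import *
import pickle; F=pickle.load(open("F.pkl","rb"))
im=F["wrist"]["color"][:,:,::-1]
cv2.imwrite("pics/z5.png",cv2.resize(im[175:235,235:400],None,fx=4.8,fy=4.8,interpolation=cv2.INTER_NEAREST))
```

```text
(no output)
```

View pics/z5.png

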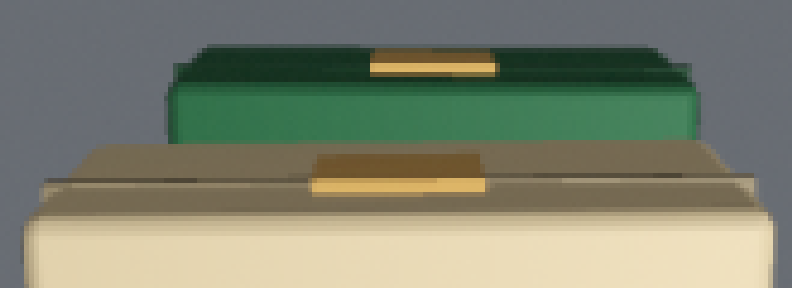

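```bash
cat >> h.py <<'E'
def toolpt(f,tcp,rot,u,v,z=None,h=None):
    R=Ro.from_euler('xyz',rot)
    P=ray(f,u,v,z if z is not None else tcp[2]-h); return R.inv().apply(P-tcp)
E
python3 - <<'E'
from h import *
import pickle; F=pickle.load(open("F.pkl","rb")); f=F["wrist"]
tcp=np.array([493.2,-286.6,232.3]); rot=[-3.1377,.004,-2.9517]
for h,pts in ((149.3,((240,219.8),(396.3,219.8),(318,219.8))),(202.3,((270,192.5),(380.6,192.5),(325.3,192.5)))):
    for u,v in pts: print(h,toolpt(f,tcp,rot,u,v,h=h).round(2))
# apply the tilt-free
E
```

```text
149.3 [ 41.06 -24.58 149.23]
149.3 [ 41.04  24.44 149.04]
149.3 [ 4.1050e+01 -1.0000e-01  1.4914e+02]
202.3 [ 42.52 -21.56 202.22]
202.3 [ 42.49  27.75 202.03]
202.3 [ 42.5    3.11 202.12]
```

```bash
python3 d.py 491.2 -283.7 220 3.3316; python3 -m creep '[[-0.004,0.004,0.001,1.4,3.2,10,1],[0,0,0,0,0,0,1]]'; python3 d.py 491.2 -283.7 214 3.3316
```

```text
t 7.68 pos [ 493.2 -286.6  232.3] rot [-3.1377  0.004  -2.9517] F [ 0.1 -1.1 -1.5] op 0.577 q6 -2.29
turn [-0.0039  0.004  -0.0001] shift [ 1.5  3.3 12.3]
clock: 7.85
eef_pos: [491.4, -283.8, 222.1]
tcp_rot: [-3.141, 0.001, -2.953]
contact_force: [-1.2, 0.0, -1.8]
opening: 0.575
t 7.85 pos [ 491.4 -283.8  222.1] rot [-3.1412e+00  6.0000e-04 -2.9530e+00] F [-1.2  0.  -1.8] op 0.575 q6 -2.29
turn [-0.0004  0.0006 -0.0015] shift [0.2 0.1 8.1]
```

```bash
python3 -m creep '[[0,0,-0.001,0.2,0.1,4,1],[0,0,0,0,0,0,1]]'; python3 look.py 5;  python3 - <<'E'
from h import *
import pickle; F=pickle.load(open("F.pkl","rb"))
im=F["wrist"]["color"][:,:,::-1]
a=cv2.resize(im[175:235,235:400],None,fx=4.8,fy=4.8,interpolation=cv2.INTER_NEAREST)
b=cv2.resize(F["side"]["color"][330:430,390:500,::-1],(a.shape[1]//2,300),interpolation=cv2.INTER_CUBIC)
b=np.hstack([b,np.zeros_like(b)]); cv2.imwrite("pics/z6.png",np.vstack([a,b]))
E
```

```text
clock: 8.02
eef_pos: [491.0, -283.5, 217.3]
tcp_rot: [3.142, 0.0, -2.952]
contact_force: [0.0, -0.2, -0.9]
opening: 0.575
8.1667 [ 491.5 -283.9  218.2] [-3.1405e+00  1.4000e-03 -2.9519e+00] [-0.53  0.51  1.89  0.    0.74 -2.29]
```

View pics/z6.png

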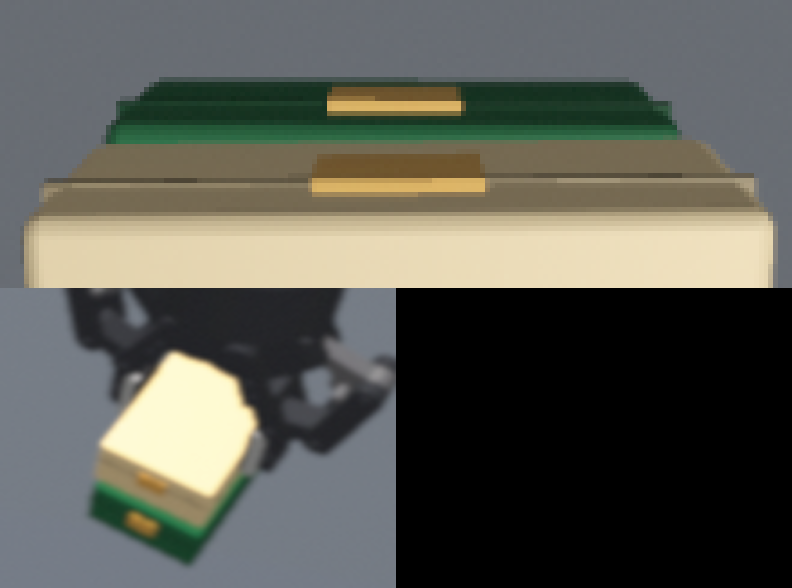

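```bash
python3 - <<'E'
from h import *
import pickle; F=pickle.load(open("F.pkl","rb")); f=F["wrist"]
tcp=np.array([491.5,-283.9,218.2]); rot=[-3.1405,.0014,-2.9519]
for h,pts in ((149.3,((318,219.8),)),(188.2,((257.2,201.2),(376.7,201.2),(317,201.2)))):
    for u,v in pts: print(h,toolpt(f,tcp,rot,u,v,h=h).round(2))
E
python3 d.py 491.2 -284 210 3.3316
```

```text
149.3 [ 4.1000e+01 -2.0000e-02  1.4924e+02]
188.2 [ 40.8  -25.1  188.17]
188.2 [ 40.75  24.14 188.12]
188.2 [ 40.78  -0.45 188.14]
t 8.17 pos [ 491.5 -283.9  218.2] rot [-3.1405e+00  1.4000e-03 -2.9519e+00] F [ 0.3  0.5 -1.5] op 0.579 q6 -2.29
turn [-0.001   0.0014 -0.0004] shift [ 0.4 -0.1  8.2]
```

```bash
python3 -m creep '[[-0.001,0.001,0,-0.2,-0.4,5,1],[0,0,0,0,0,0,1]]'; python3 d.py 491.8 -284.2 209.3 3.3316;  python3 -m creep '[[0,0,0,0,0,2.5,1],[0,0,0,0,0,0,1]]'; python3 d.py 491.8 -284.2 209.3 3.3316
```

```text
clock: 8.33
eef_pos: [492.1, -284.4, 213.3]
tcp_rot: [-3.141, 0.001, -2.952]
contact_force: [-0.3, -0.7, -1.2]
opening: 0.579
t 8.33 pos [ 492.1 -284.4  213.3] rot [-3.1409e+00  1.1000e-03 -2.9519e+00] F [-0.3 -0.7 -1.2] op 0.579 q6 -2.29
turn [-0.0007  0.0011 -0.0004] shift [0.2 0.2 4. ]
clock: 8.5
eef_pos: [492.2, -284.5, 210.5]
tcp_rot: [-3.141, 0.001, -2.952]
contact_force: [0.3, 0.2, -0.9]
opening: 0.577
t 8.5 pos [ 492.2 -284.5  210.5] rot [-3.1408e+00  1.2000e-03 -2.9520e+00] F [ 0.3  0.2 -0.9] op 0.577 q6 -2.29
turn [-0.0008  0.0012 -0.0004] shift [0.3 0.3 1.2]
```

```bash
python3 -m creep '[[-0.001,0.001,0,0.3,0.3,1.2,1],[0,0,0,0,0,0,1]]'; python3 d.py 491.8 -284.2 209.3 3.3316
```

```text
clock: 8.67
eef_pos: [492.0, -284.4, 209.4]
tcp_rot: [-3.141, 0.001, -2.952]
contact_force: [0.3, 0.3, -2.0]
opening: 0.576
t 8.67 pos [ 492.  -284.4  209.4] rot [-3.1414e+00  7.0000e-04 -2.9520e+00] F [ 0.3  0.3 -2. ] op 0.576 q6 -2.29
turn [-0.0001  0.0007 -0.0005] shift [0.2 0.3 0.1]
```

```bash
python3 -m creep '[[0,0,0,0.2,0.2,0.7,1],[0,0,0,0,0,0,1]]'; python3 -m creep '[[0,0,0,0,0,0.7,1],[0,0,0,0,0,0,1]]'
```

```text
clock: 8.83
eef_pos: [492.0, -284.4, 209.6]
tcp_rot: [-3.141, 0.001, -2.952]
contact_force: [0.3, 0.3, -1.7]
opening: 0.578
clock: 9.0
eef_pos: [492.1, -284.5, 209.5]
tcp_rot: [-3.141, 0.002, -2.952]
contact_force: [0.0, -0.1, -1.9]
opening: 0.575
```

```bash
python3 -m creep '[[-0.001,0.001,0,0,0,1.2,1],[0,0,0,0,0,0.5,1],[0,0,0,0,0,0.5,1]]'; python3 d.py 491.8 -284.2 208 3.3316
```

```text
clock: 9.25
eef_pos: [492.3, -284.6, 209.3]
tcp_rot: [-3.141, 0.001, -2.952]
contact_force: [-2.4, 0.9, 7.5]
opening: 0.579
t 9.25 pos [ 492.3 -284.6  209.3] rot [-3.1412e+00  1.1000e-03 -2.9521e+00] F [-2.4  0.9  7.5] op 0.579 q6 -2.29
turn [-0.0004  0.0011 -0.0005] shift [0.4 0.5 1.3]
```

```bash
python3 -m creep '[[0,0,0,0.4,0.4,-0.3,1],[0,0,0,0,0,0.2,1],[0,0,0,0,0,0,0.3],[0,0,0,0,0,0,0.2],[0,0,0,0,0,0,0],[0,0,0,0,0,0,0],[0,0,0,0,0,0,0]]'; python3 d.py 491.8 -284.2 380 3.3316
```

```text
clock: 9.83
eef_pos: [491.8, -284.3, 208.9]
tcp_rot: [-3.141, 0.001, -2.952]
contact_force: [0.1, 0.4, 0.0]
opening: 0.999
t 9.83 pos [ 491.8 -284.3  208.9] rot [-3.1412e+00  1.1000e-03 -2.9521e+00] F [0.1 0.4 0. ] op 0.999 q6 -2.29
turn [-0.0004  0.0011 -0.0005] shift [  -0.2    0.  -171.1]
```

```bash
python3 -m creep '[[0,0,0,0,0,-10,0],[0,0,0,0,0,-25,0],[0,0,0,0,0,-35,0],[0,0,0,0,0,-35,0],[0,0,0,0,0,-35,0],[0,0,0,0,0,-20,0],[0,0,0,0,0,-10,0],[0,0,0,0,0,0,0],[0,0,0,0,0,0,0]]'; python3 look.py 6;  python3 - <<'E'
from h import *
import pickle; F=pickle.load(open("F.pkl","rb"))
im=F["wrist"]["color"][:,:,::-1]
a=cv2.resize(im[120:320,200:440],None,fx=2,fy=2,interpolation=cv2.INTER_CUBIC)
b=cv2.resize(F["side"]["color"][340:430,390:480,::-1],(320,400),interpolation=cv2.INTER_CUBIC)
cv2.imwrite("pics/z7.png",np.hstack([a,b]))
print(fitbox([F["wrist"]],"cream",(491.5,-284,.19),30,R=120))
E
```

```text
clock: 10.58
eef_pos: [490.7, -283.7, 391.6]
tcp_rot: [-3.141, 0.001, -2.952]
contact_force: [-0.8, -0.3, -0.4]
opening: 1.002
10.7333 [ 490.5 -283.6  389.7] [ 3.1398e+00 -1.4000e-03 -2.9520e+00] [-0.53  0.28  1.77  0.    1.09 -2.29]
(array([ 4.90355245e+02, -2.84652769e+02,  2.07589974e-01]), np.float64(0.019816779170684695))
```

View pics/z7.png

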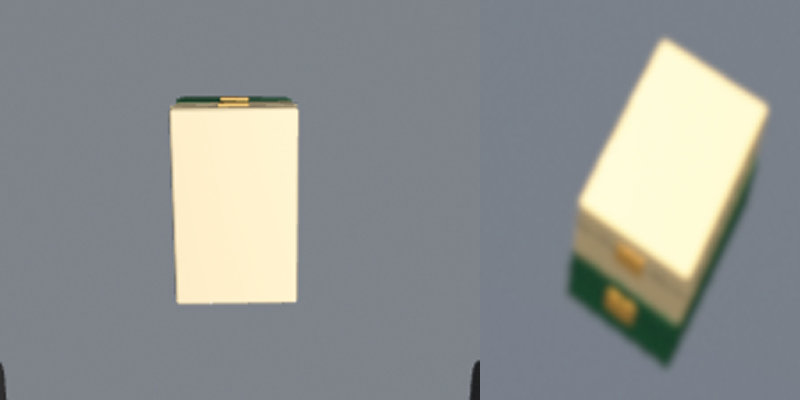

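```bash
python3 -m creep '[[0,0,0,-6,20,-3,0],[0,0,0,-10,38,-3,0],[0,0,0,-10,38,-3,0],[0,0,0,-10,38,-3,0],[0,0,0,-10,38,-3,0],[0,0,0,-10,38,-3,0],[0,0,0,-8,32,-2,0],[0,0,0,-8,22,0,0],[0,0,0.1,0,5,0,0],[0,0,0.1,0,0,0,0]]';python3 -m creep '[[0,0,0.1,0,0,0,0],[0,0,0.1,0,0,0,0],[0,0,0.1,0,0,0,0],[0,0,0.06,0,0,0,0],[0,0,0,0,0,0,0]]'; python3 d.py 510 -1 410 2.75
```

```text
clock: 11.57
eef_pos: [508.0, 5.7, 396.6]
tcp_rot: [3.136, -0.025, 3.124]
contact_force: [-0.2, -0.1, -0.4]
opening: 0.997
clock: 11.98
eef_pos: [506.1, 8.1, 389.1]
tcp_rot: [-3.132, -0.038, 2.744]
contact_force: [0.2, 0.3, 0.2]
opening: 1.002
t 11.98 pos [506.1   8.1 389.1] rot [-3.1318 -0.0383  2.7438] F [0.2 0.3 0.2] op 1.002 q6 -1.17
turn [-0.0097 -0.0384 -0.006 ] shift [ -6.3  -7.1 -21.1]
```

```bash
python3 -m creep '[[-0.01,-0.038,-0.006,-6.3,-7.1,-21,0],[0,0,0,0,0,0,0],[0,0,0,0,0,0,0]]'; python3 look.py 7
python3 - <<'E'
from h import *
import pickle; F=pickle.load(open("F.pkl","rb"))
for k,R in(("wrist",130),("side",60)):
  print(fitbox([F[k]],"maroon",(510,-1,-.4),106,R=R))
E
```

```text
clock: 12.23
eef_pos: [509.2, -1.1, 406.4]
tcp_rot: [-3.139, -0.007, 2.756]
contact_force: [-0.2, -0.6, 0.3]
opening: 1.001
12.3833 [509.4  -1.  406.7] [-3.1396 -0.0058  2.7556] [-0.    0.17  1.87  0.    1.1  -1.19]
(array([ 5.11429002e+02, -9.03384342e-01, -3.79186347e-01]), np.float64(0.02219145517953003))
(array([ 5.11251944e+02, -2.64050919e+00, -4.19676158e-01]), np.float64(0.08098179322594967))
```

View pics/wrist7.png

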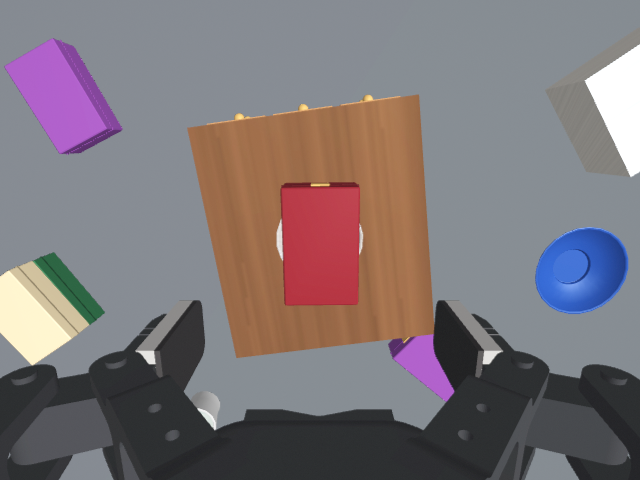

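```bash
python3 d.py 511 -1.8 287 2.76; python3 -m creep '[[0.002,-0.006,-0.005,-1.5,0,20,0],[0,0,0,0,0,30,0],[0,0,0,0,0,30,0],[0,0,0,0,0,22,0],[0,0,0,0,0,10,0],[0,0,0,0,0,0,0]]'; python3 d.py 511 -1.8 287 2.76
```

```text
t 12.38 pos [509.4  -1.  406.7] rot [-3.1396 -0.0058  2.7556] F [ 0.4  0.7 -0.5] op 1.001 q6 -1.19
turn [-0.002  -0.0058 -0.0044] shift [-2.500e+00  1.000e-01  1.197e+02]
clock: 12.88
eef_pos: [510.5, -1.2, 289.5]
tcp_rot: [-3.138, 0.0, 2.765]
contact_force: [-0.3, 1.0, 0.1]
opening: 0.999
t 12.88 pos [510.5  -1.2 289.5] rot [-3.138e+00  4.000e-04  2.765e+00] F [-0.3  1.   0.1] op 0.999 q6 -1.2
turn [-0.0036  0.0004  0.005 ] shift [-0.7 -0.4  2.5]
```

```bash
python3 -m creep '[[-0.003,0,0.005,-0.7,-0.4,2.5,0],[0,0,0,0,0,0,0]]'; python3 d.py 511 -1.8 287 2.76
```

```text
clock: 13.05
eef_pos: [510.7, -1.7, 286.1]
tcp_rot: [-3.14, -0.002, 2.76]
contact_force: [-0.5, 0.9, 0.5]
opening: 1.002
t 13.05 pos [510.7  -1.7 286.1] rot [-3.1403e+00 -2.3000e-03  2.7604e+00] F [-0.5  0.9  0.5] op 1.002 q6 -1.2
turn [-0.0013 -0.0023  0.0004] shift [-0.4  0.  -0.9]
```

```bash
python3 -m creep '[[-0.001,-0.002,0,-0.3,0,-0.5,1],[0,0,0,0,0,0,1],[0,0,0,0,0,0,1],[0,0,0,0,0,0,1],[0,0,0,0,0,0,1],[0,0,0,0,0,0,1]]' 40; python3 d.py 511 -1.8 287 2.76; python3 -m creep '[[0,0,0,0,0,-6,1],[0,0,0,0,0,-20,1],[0,0,0,0,0,-30,1],[0,0,0,0,0,-30,1],[0,0,0,0,0,-25,1],[0,0,0,0,0,-15,1],[0,0,0,0,0,0,1]]'; python3 look.py 8
```

```text
clock: 13.55
eef_pos: [512.3, -1.8, 290.3]
tcp_rot: [3.14, 0.006, 2.761]
contact_force: [-0.6, -0.6, -1.9]
opening: 0.576
t 13.55 pos [512.3  -1.8 290.3] rot [3.1395 0.0055 2.7607] F [-0.6 -0.6 -1.9] op 0.576 q6 -1.2
turn [0.0021 0.0055 0.0007] shift [ 1.3 -0.5  3.3]
clock: 14.13
eef_pos: [510.2, -1.8, 422.6]
tcp_rot: [3.141, 0.001, 2.761]
contact_force: [1.3, 0.1, -1.1]
opening: 0.573
14.2833 [509.2  -1.8 418.3] [-3.1399 -0.0043  2.7607] [-0.01  0.16  1.86 -0.    1.13 -1.2 ]
```

View pics/wrist8.png

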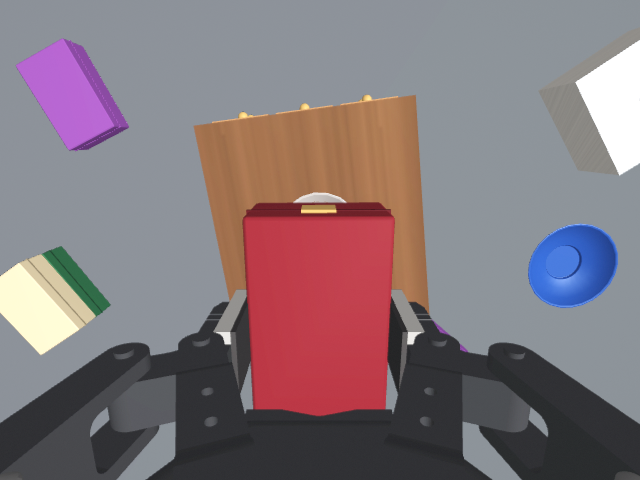

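```bash
python3 -m creep '[[0,0,0,-6,-18,-1,1],[0,0,0,-12,-37,-2,1],[0,0,0,-12,-37,-2,1],[0,0,0,-12,-37,-2,1],[0,0,0,-12,-37,-2,1],[0,0,0,-12,-37,-2,1],[0,0,0,-12,-33,-2,1],[0,0,0,-7,-22,-2,1],[0,0,-0.06,-3,-7,-2,1],[0,0,-0.1,0,0,-2,1]]';python3 -m creep '[[0,0,-0.1,0,0,-2,1],[0,0,-0.1,0,0,-2,1],[0,0,-0.1,0,0,-2,1],[0,0,-0.08,0,0,-2,1],[0,0,0,0,0,0,1]]'; python3 d.py 491.8 -284.2 350 3.3316
```

```text
clock: 15.12
eef_pos: [487.3, -291.5, 416.9]
tcp_rot: [3.138, -0.033, 2.927]
contact_force: [-0.7, 0.3, -2.6]
opening: 0.581
clock: 15.53
eef_pos: [484.9, -293.0, 413.6]
tcp_rot: [3.113, -0.043, -2.956]
contact_force: [-0.4, -0.0, -0.4]
opening: 0.571
t 15.53 pos [ 484.9 -293.   413.6] rot [ 3.1132 -0.0425 -2.9561] F [-0.4 -0.  -0.4] op 0.571 q6 -2.3
turn [ 0.0285 -0.0425 -0.0051] shift [-11.1   5.6  63.4]
```

```bash
python3 -m creep '[[0.0285,-0.0425,-0.005,-6,5.6,10,1],[0,0,0,0,0,18,1],[0,0,0,0,0,18,1],[0,0,0,0,0,8,1],[0,0,0,0,0,0,1]]'; python3 d.py 491.8 -284.2 290 3.3316
```

```text
clock: 15.95
eef_pos: [487.8, -285.0, 350.9]
tcp_rot: [3.137, -0.005, -2.965]
contact_force: [0.0, -0.3, -1.6]
opening: 0.579
t 15.95 pos [ 487.8 -285.   350.9] rot [ 3.1368 -0.0052 -2.9645] F [ 0.  -0.3 -1.6] op 0.579 q6 -2.28
turn [ 0.0049 -0.0051 -0.0129] shift [-4.4 -0.3 60.9]
```

```bash
python3 -m creep '[[0.005,-0.005,-0.013,-4.4,-0.3,12,1],[0,0,0,0,0,20,1],[0,0,0,0,0,18,1],[0,0,0,0,0,8,1],[0,0,0,0,0,0,1]]'; python3 d.py 491.8 -284.2 270 3.3316
```

```text
clock: 16.37
eef_pos: [492.4, -284.6, 290.6]
tcp_rot: [3.14, -0.002, -2.958]
contact_force: [0.6, 0.3, -1.2]
opening: 0.576
t 16.37 pos [ 492.4 -284.6  290.6] rot [ 3.1404e+00 -1.9000e-03 -2.9579e+00] F [ 0.6  0.3 -1.2] op 0.576 q6 -2.28
turn [ 0.0012 -0.0019 -0.0063] shift [ 0.5  0.4 20.6]
```

```bash
python3 -m creep '[[0.001,-0.002,-0.006,0.5,0.4,10,1],[0,0,0,0,0,10,1],[0,0,0,0,0,4,1],[0,0,0,0,0,0,1]]'; python3 look.py 9;  python3 - <<'E'
from h import *
import pickle; F=pickle.load(open("F.pkl","rb"))
im=F["wrist"]["color"][:,:,::-1]
a=cv2.resize(im[175:235,235:400],None,fx=4.8,fy=4.8,interpolation=cv2.INTER_NEAREST)
b=cv2.resize(F["side"]["color"][320:430,390:500,::-1],(a.shape[1]//2,300),interpolation=cv2.INTER_CUBIC)
b=np.hstack([b,np.zeros_like(b)]); cv2.imwrite("pics/z9.png",np.vstack([a,b]))
E
```

```text
clock: 16.7
eef_pos: [492.5, -284.8, 266.5]
tcp_rot: [-3.14, 0.002, -2.953]
contact_force: [-0.4, -0.0, -1.7]
opening: 0.576
16.85 [ 492.8 -284.9  267.5] [-3.1395e+00  2.8000e-03 -2.9527e+00] [-0.53  0.43  1.87  0.    0.84 -2.29]
```

View pics/z9.png

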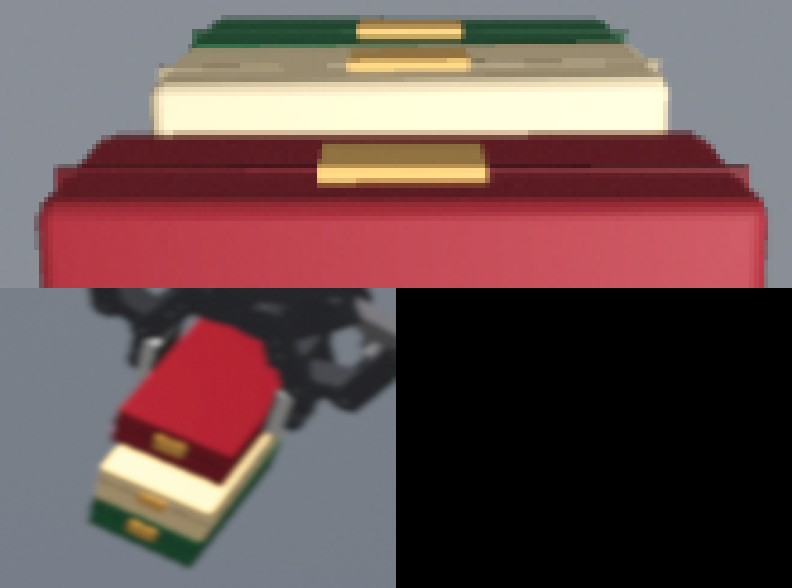

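```bash
python3 - <<'E'
from h import *
import pickle; F=pickle.load(open("F.pkl","rb")); f=F["wrist"]
tcp=np.array([492.8,-284.9,267.5]); rot=[-3.1395,.0028,-2.9527]
for h,pts in ((152.6,((242.7,217.3),(394.8,217.3),(318.75,217.3))),(207.5,((266.7,192.5),(374,192.5),(320.3,192.5)))):
    for u,v in pts: print(h,toolpt(f,tcp,rot,u,v,h=h).round(2))
E
python3 d.py 491.2 -284 250 3.3316
```

```text
152.6 [ 41.26 -24.37 152.54]
152.6 [ 41.21  24.61 152.43]
152.6 [4.1230e+01 1.3000e-01 1.5249e+02]
207.5 [ 41.89 -23.73 207.43]
207.5 [ 41.84  25.58 207.33]
207.5 [ 41.86   0.91 207.38]
t 16.85 pos [ 492.8 -284.9  267.5] rot [-3.1395e+00  2.8000e-03 -2.9527e+00] F [ 0.6  0.2 -2.1] op 0.575 q6 -2.29
turn [-0.0021  0.0028 -0.0011] shift [ 1.5  1.3 17.5]
```

```bash
python3 -m creep '[[-0.002,0.003,-0.001,0.7,0.7,10,1],[0,0,0,0,0,3,1],[0,0,0,0,0,0,1]]'; python3 look.py 10;  python3 - <<'E'
from h import *
import pickle; F=pickle.load(open("F.pkl","rb"))
im=F["wrist"]["color"][:,:,::-1]
a=cv2.resize(im[175:235,235:400],None,fx=4.8,fy=4.8,interpolation=cv2.INTER_NEAREST)
cv2.imwrite("pics/z10.png",a)
E
```

```text
clock: 17.1
eef_pos: [492.5, -284.7, 254.8]
tcp_rot: [-3.14, 0.002, -2.952]
contact_force: [-0.6, 0.0, -1.9]
opening: 0.571
17.25 [ 492.5 -284.7  255.2] [-3.1398e+00  1.6000e-03 -2.9517e+00] [-0.53  0.45  1.87 -0.    0.82 -2.29]
```

View pics/z10.png

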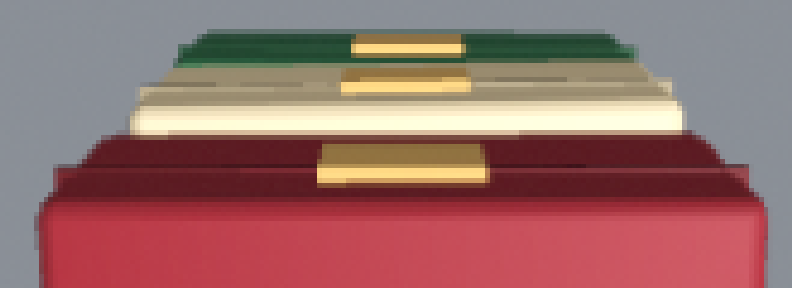

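```bash
python3 - <<'E'
from h import *
import pickle; F=pickle.load(open("F.pkl","rb")); f=F["wrist"]
tcp=np.array([492.5,-284.7,255.2]); rot=[-3.1398,.0016,-2.9517]
for h,pts in ((152.6,((318.75,217.3),)),(195.2,((319.9,196.5),))):
    for u,v in pts: print(h,toolpt(f,tcp,rot,u,v,h=h).round(2))
E
python3 -m creep '[[-0.001,0.002,0,0,0.4,5,1],[0,0,0,0,0,2,1],[0,0,0,0,0,0,1]]'; python3 d.py 492.3 -284.3 243 3.3316
```

```text
152.6 [4.1120e+01 1.3000e-01 1.5253e+02]
195.2 [ 41.68   0.67 195.13]
clock: 17.5
eef_pos: [492.7, -284.4, 248.1]
tcp_rot: [-3.14, 0.0, -2.952]
contact_force: [0.2, -0.2, -0.9]
opening: 0.571
t 17.5 pos [ 492.7 -284.4  248.1] rot [-3.1401e+00  3.0000e-04 -2.9517e+00] F [ 0.2 -0.2 -0.9] op 0.571 q6 -2.29
turn [-0.0014  0.0003 -0.0001] shift [0.4 0.2 5.1]
```

```bash
python3 -m creep '[[-0.001,0,0,0.8,0.2,2.5,1],[0,0,0,0,0,0,1]]'; python3 d.py 491.85 -284.3 243 3.3316;python3 -m creep '[[0,0,0,0.2,0,1.5,1],[0,0,0,0,0,0.3,1]]'; python3 d.py 491.85 -284.3 243 3.3316
```

```text
clock: 17.67
eef_pos: [491.8, -284.3, 245.2]
tcp_rot: [-3.141, 0.0, -2.952]
contact_force: [-0.8, -0.1, -1.7]
opening: 0.577
t 17.67 pos [ 491.8 -284.3  245.2] rot [-3.1414e+00  1.0000e-04 -2.9517e+00] F [-0.8 -0.1 -1.7] op 0.577 q6 -2.29
turn [-0.0002  0.0001 -0.0001] shift [-0.1  0.   2.2]
clock: 17.83
eef_pos: [491.6, -284.4, 243.2]
tcp_rot: [-3.141, 0.0, -2.952]
contact_force: [0.2, -0.3, -1.9]
opening: 0.571
t 17.83 pos [ 491.6 -284.4  243.2] rot [-3.1414e+00  1.0000e-04 -2.9517e+00] F [ 0.2 -0.3 -1.9] op 0.571 q6 -2.29
turn [-0.0002  0.0001 -0.0001] shift [-0.3  0.   0.2]
```

```bash
python3 -m creep '[[0,0,0,-0.2,0,1,1],[0,0,0,0,0,0.3,1]]'; python3 -m creep '[[0,0,0,0,0,0.8,1],[0,0,0,0,0,0.4,1]]'; python3 d.py 491.85 -284.3 243 3.3316
```

```text
clock: 18.0
eef_pos: [491.8, -284.5, 243.2]
tcp_rot: [-3.141, 0.0, -2.952]
contact_force: [-0.6, 0.2, -0.5]
opening: 0.575
clock: 18.17
eef_pos: [491.9, -284.6, 243.1]
tcp_rot: [-3.141, 0.0, -2.952]
contact_force: [-0.5, 1.1, 2.6]
opening: 0.577
t 18.17 pos [ 491.9 -284.6  243.1] rot [-3.1410e+00  4.0000e-04 -2.9518e+00] F [-0.5  1.1  2.6] op 0.577 q6 -2.29
turn [-0.0006  0.0004 -0.0002] shift [-0.   0.3  0.1]
```

```bash
python3 -m creep '[[0,0,0,0,0.3,0.5,1],[0,0,0,0,0,0.2,1],[0,0,0,0,0,0,0.3],[0,0,0,0,0,0,0.2],[0,0,0,0,0,0,0],[0,0,0,0,0,0,0],[0,0,0,0,0,0,0]]'; python3 d.py 491.8 -284.2 380 3.3316;python3 -m creep '[[0,0,0,0,0,-8,0],[0,0,0,0,0,-25,0],[0,0,0,0,0,-35,0],[0,0,0,0,0,-35,0],[0,0,0,0,0,-35,0],[0,0,0,0,0,-25,0],[0,0,0,0,0,-10,0],[0,0,0,0,0,0,0]]'; python3 look.py 11;  python3 - <<'E'
from h import *
import pickle; F=pickle.load(open("F.pkl","rb"))
im=F["wrist"]["color"][:,:,::-1]
a=cv2.resize(im[120:320,220:420],None,fx=2,fy=2,interpolation=cv2.INTER_CUBIC)
b=cv2.resize(F["side"]["color"][320:430,390:490,::-1],(400,400),interpolation=cv2.INTER_CUBIC)
cv2.imwrite("pics/z11.png",np.hstack([a,b]))
E
```

```text
clock: 18.75
eef_pos: [492.3, -284.7, 242.9]
tcp_rot: [-3.139, 0.002, -2.952]
contact_force: [-0.7, -0.2, -0.3]
opening: 1.001
t 18.75 pos [ 492.3 -284.7  242.9] rot [-3.1394e+00  1.9000e-03 -2.9516e+00] F [-0.7 -0.2 -0.3] op 1.001 q6 -2.29
turn [-0.0022  0.0019 -0.0001] shift [ 1.000e-01  3.000e-01 -1.371e+02]
clock: 19.42
eef_pos: [491.1, -283.8, 426.0]
tcp_rot: [3.141, -0.001, -2.952]
contact_force: [1.1, -0.5, 0.1]
opening: 1.001
19.5667 [ 490.4 -283.4  422. ] [ 3.1379 -0.0047 -2.9516] [-0.53  0.25  1.74 -0.    1.16 -2.29]
```

View pics/z11.png

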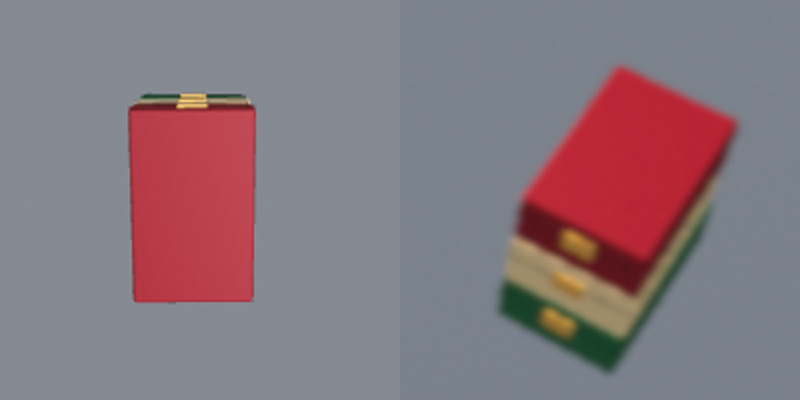

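```bash
python3 -m creep '[[0,0,0,-6,20,0,0],[0,0,0,-10,38,0,0],[0,0,0,-10,38,0,0],[0,0,0,-10,38,0,0],[0,0,0,-10,38,0,0],[0,0,0,-10,38,0,0],[0,0,0,-8,32,0,0],[0,0,0,-8,18,0,0],[0,0,0,0,5,0,0],[0,0,0,0,0,0,0]]'; python3 d.py 512 -1 400 3.33
```

```text
clock: 20.4
eef_pos: [506.7, 1.3, 405.1]
tcp_rot: [3.128, -0.031, -2.956]
contact_force: [0.1, -0.6, 0.7]
opening: 1.001
t 20.4 pos [506.7   1.3 405.1] rot [ 3.1285 -0.0315 -2.9557] F [ 0.1 -0.6  0.7] op 1.001 q6 -1.76
turn [ 0.0131 -0.0314 -0.0027] shift [-4.9 -3.3  4.9]
```

```bash
python3 -m creep '[[0.013,-0.031,-0.003,-4.9,-3.3,5,0],[0,0,0,0,0,0,0],[0,0,0,0,0,0,0]]'; python3 look.py 12
python3 - <<'E'
import cv2,numpy as np
a=cv2.imread("pics/wrist12.png")[120:360,180:460]; cv2.imwrite("pics/z12.png",cv2.resize(a,None,fx=2.5,fy=2.5))
b=cv2.imread("pics/top12.png")[190:300,250:380];b=cv2.imread("pics/side12.png")[200:340,250:410];cv2.imwrite("pics/z12b.png",cv2.resize(b,None,fx=4,fy=4))
E
```

```text
clock: 20.65
eef_pos: [510.9, -2.5, 396.7]
tcp_rot: [3.141, -0.006, -2.952]
contact_force: [-0.1, 0.1, 0.6]
opening: 1.0
20.8 [511.1  -2.4 397.3] [ 3.1414 -0.005  -2.9525] [-0.01  0.18  1.88 -0.    1.08 -1.77]
```

View pics/z12.png

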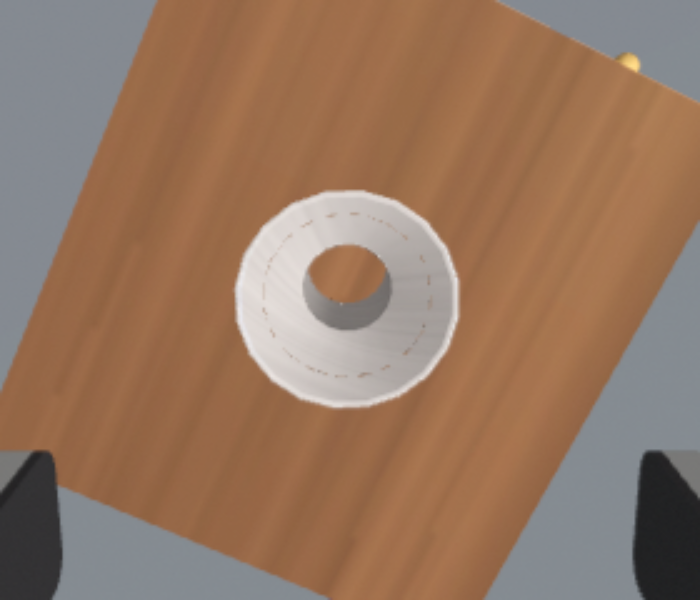

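View pics/z12b.png

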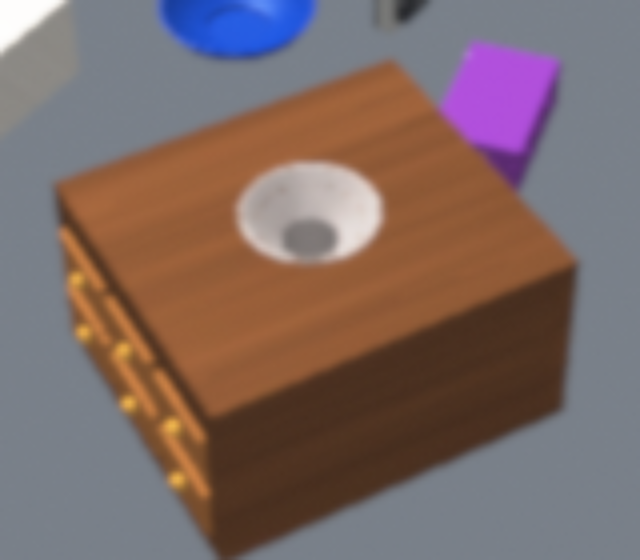

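View pics/top12.png

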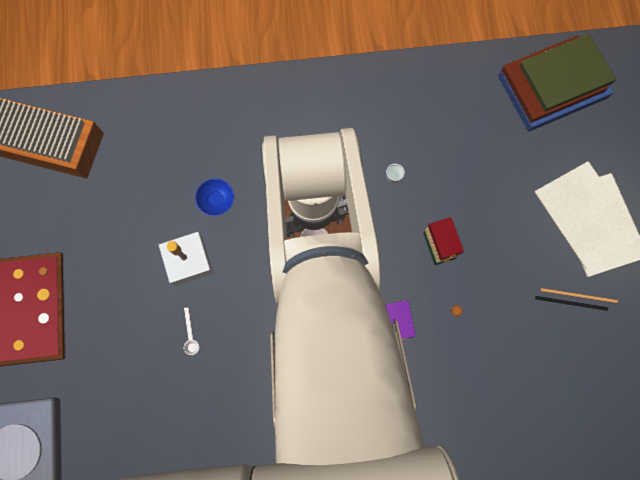

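```bash
cat >> h.py <<'E'
def circ(x,y,z,r,n=72):
    t=np.linspace(0,2*np.pi,n,endpoint=False); return np.c_[x+r*np.cos(t),y+r*np.sin(t),np.full(n,z)]
def fitfunnel(f,x0,sat=60,R=60,r=32):
    im=f["color"]; hsv=cv2.cvtColor(im,cv2.COLOR_RGB2HSV); rr=im[...,0].astype(int)-im[...,2]
    m=((hsv[...,1]<sat)&(rr>=0)).astype(np.uint8); k=np.zeros_like(m); c=proj(f,[[*x0,106]])[0]
    pr=proj(f,circ(*x0,106,r+12)); cv2.fillPoly(k,[np.int32(pr)],1); m&=k
    n,l,st,_=cv2.connectedComponentsWithStats(m); i=1+np.argmax(st[1:,4])
    cs,_=cv2.findContours((l==i).astype(np.uint8),0,1); h=cv2.convexHull(max(cs,key=cv2.contourArea)).reshape(-1,2)
    e=cv2.fitEllipse(h)
    M=np.zeros(im.shape[:2],np.uint8); cv2.fillPoly(M,[h],1); K=6
    lo=h.min(0)-10; sz=h.max(0)-lo+10
    s=cv2.resize(M[lo[1]:lo[1]+sz[1],lo[0]:lo[0]+sz[0]],None,fx=K,fy=K,interpolation=0)>0
    def cost(p):
        q=hullmask(proj(f,circ(p[0],p[1],106,p[2])),s.shape,lo,K); return 1-(q&s).sum()/(q|s).sum()
    o=minimize(cost,[*x0,r],method="Nelder-Mead",options=dict(initial_simplex=[[*x0,r],[x0[0]+4,x0[1],r],[x0[0],x0[1]+4,r],[*x0,r+1]],fatol=1e-5,xatol=.02))
    return o.x.round(2),round(o.fun,4),e
E
python3 - <<'E'
from h import *
import pickle; F=pickle.load(open("F.pkl","rb"))
for n in("wrist","side"):
    print(n,fitfunnel(F[n],(512,-1)))
f=F["wrist"]; tcp=[511.1,-2.4,397.3]; rot=[3.1414,-.005,-2.9525]
x,fun,e=fitfunnel(f,(512,-1)); R=Ro.from_euler('xyz',rot)
print("tool",R.inv().apply(np.array([x[0],x[1],106])-tcp))
print("throat top mid",ray(f,180+347/2.5,120+287/2.5,88), ray(f,180+346.5/2.5,120+273/2.5,56))
E
```

```text
wrist (array([512.47,  -2.29,  31.65]), np.float64(0.011), ((318.4262390136719, 239.1580352783203), (87.03362274169922, 90.06803131103516), 90.13092803955078))
side (array([510.55,  -4.68,  31.72]), np.float64(0.0355), ((327.1562194824219, 252.8411865234375), (24.637100219726562, 35.39113235473633), 88.59752655029297))
tool [-2.82273332e+00 -2.05594584e-01  2.91289493e+02]
throat top mid [512.69473631  -1.96589752  88.        ] [515.6312023   -1.53461387  56.        ]
```

```bash
python3 -m creep '[[0,-0.005,0,-4,20,-7,0],[0,0,0,-8,38,-7,0],[0,0,0,-8,38,-7,0],[0,0,0,-8,38,-7,0],[0,0,0,-8,38,-7,0],[0,0,0,-8,38,-7,0],[0,0,0,-8,34,-7,0],[0,0,0,-5,20,-3,0],[0,0,0,0,5,0,0],[0,0,0,0,0,0,0]]'; python3 d.py 515.5 281 440 3.33
```

```text
clock: 21.63
eef_pos: [518.4, 279.0, 453.7]
tcp_rot: [3.14, -0.001, -2.965]
contact_force: [-0.2, -0.5, -0.5]
opening: 1.0
t 21.63 pos [518.4 279.  453.7] rot [ 3.1403e+00 -1.1000e-03 -2.9646e+00] F [-0.2 -0.5 -0.5] op 1.0 q6 -1.26
turn [ 0.0013 -0.0011 -0.0114] shift [ 2.4  2.5 13.7]
```

```bash
python3 -m creep '[[0,0,0,0,0,0,0],[0,0,0,0,0,0,0]]'; python3 look.py 13
```

```text
clock: 21.8
eef_pos: [518.3, 277.4, 453.3]
tcp_rot: [3.141, -0.002, -2.965]
contact_force: [-0.2, -0.5, -1.2]
opening: 1.0
21.95 [518.4 277.2 453.4] [ 3.1412e+00 -2.0000e-03 -2.9657e+00] [ 0.49  0.25  1.66  0.    1.23 -1.26]
```

View pics/wrist13.png

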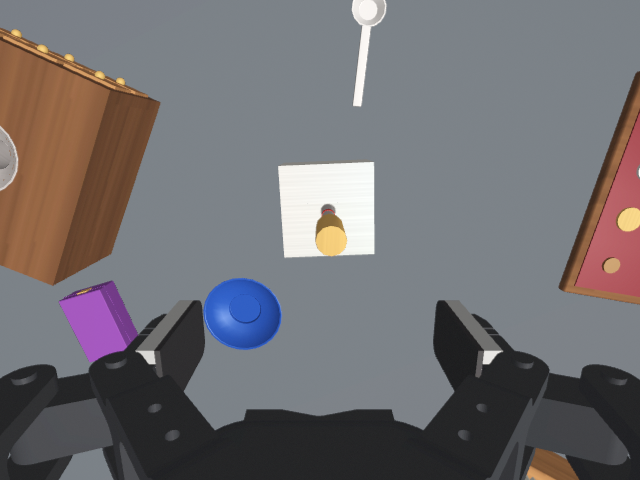

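Run:
```python
from h import *
import pickle; F=pickle.load(open("F.pkl","rb")); f=F["wrist"]
im=f["color"]; hsv=cv2.cvtColor(im,cv2.COLOR_RGB2HSV)
a=cv2.resize(im[195:265,280:380,::-1],None,fx=6,fy=6,interpolation=0); cv2.imwrite("pics/z13.png",a)
m=((hsv[...,0]>15)&(hsv[...,0]<28)&(hsv[...,1]>120)&(hsv[...,2]>185)).astype(np.uint8); m[:,:300]=0;m[:,360:]=0;m[:200]=0;m[270:]=0
cs,_=cv2.findContours(m,0,1); c=max(cs,key=cv2.contourArea); print(cv2.minEnclosingCircle(c), cv2.boundingRect(c))
(u,v),r=cv2.minEnclosingCircle(c); u+=.0
print(ray(f,u,v,170), ray(f,u+r,v,170)-ray(f,u-r,v,170))
print("base",ray(f,328.5,210,55))
print("corners", [ray(f,*q,55)[:2].round(1) for q in ((278.5,166),(374,162.5),(375,253.5),(285,257.5))])
```

```text
((331.01885986328125, 240.00448608398438), 15.250732421875) (316, 226, 30, 30)
[517.10425853 285.51656464 170.        ] [-3.60553358 20.42518479  0.        ]
base [516.74443379 286.71453331  55.        ]
corners [array([483.7, 232.8]), array([464.9, 320.6]), array([551.9, 340.4]), array([571.7, 252.5])]
```

View pics/z13.png

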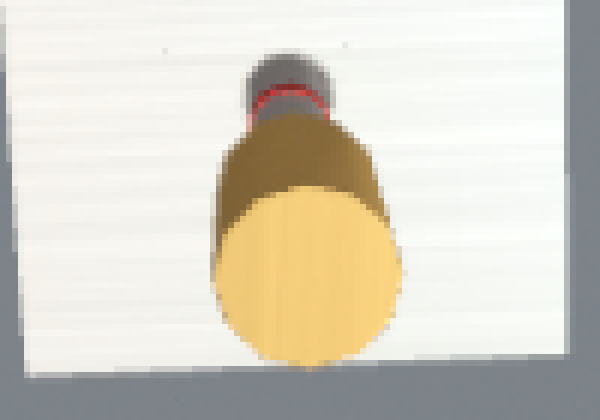

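```bash
python3 d.py 517.2 284.7 303 3.33; python3 -m creep '[[0,-0.002,-0.01,0.5,4.5,12,0],[0,0,0,0,3.5,25,0],[0,0,0,0,0,32,0],[0,0,0,0,0,32,0],[0,0,0,0,0,25,0],[0,0,0,0,0,14,0],[0,0,0,0,0,5,0],[0,0,0,0,0,0,0]]'; python3 d.py 517.2 284.7 303 3.33
```

```text
t 21.95 pos [518.4 277.2 453.4] rot [ 3.1412e+00 -2.0000e-03 -2.9657e+00] F [-0.3  0.1 -0.3] op 0.999 q6 -1.26
turn [ 0.0004 -0.002  -0.0125] shift [ -0.4   7.6 150.5]
clock: 22.62
eef_pos: [518.6, 278.1, 305.3]
tcp_rot: [3.141, 0.005, -2.965]
contact_force: [-0.3, -0.9, 0.9]
opening: 0.997
t 22.62 pos [518.6 278.1 305.3] rot [ 3.1405  0.0048 -2.9647] F [-0.3 -0.9  0.9] op 0.997 q6 -1.26
turn [ 0.001   0.0048 -0.0115] shift [0.2 6.7 2.3]
```

```bash
python3 -m creep '[[0.001,0.005,-0.011,0.2,7,2,0],[0,0,0,0,0,0,0]]'; python3 d.py 517.2 284.7 303 3.33;python3 -m creep '[[0,0,0,0,0,0,0],[0,0,0,0,0,0,0]]'; python3 d.py 517.2 284.7 303 3.33
```

```text
clock: 22.78
eef_pos: [517.7, 284.6, 304.3]
tcp_rot: [3.141, -0.0, -2.955]
contact_force: [0.0, -0.7, -0.2]
opening: 1.006
t 22.78 pos [517.7 284.6 304.3] rot [ 3.1414e+00 -1.0000e-04 -2.9545e+00] F [ 0.  -0.7 -0.2] op 1.006 q6 -1.26
turn [ 0.0001 -0.0001 -0.0013] shift [0.5 0.2 1.3]
clock: 22.95
eef_pos: [518.4, 285.3, 306.4]
tcp_rot: [3.14, 0.003, -2.954]
contact_force: [-0.4, -0.5, 0.1]
opening: 1.002
t 22.95 pos [518.4 285.3 306.4] rot [ 3.1405e+00  2.9000e-03 -2.9540e+00] F [-0.4 -0.5  0.1] op 1.002 q6 -1.26
turn [ 0.0011  0.0029 -0.0008] shift [ 1.3 -0.3  3.4]
```

```bash
python3 -m creep '[[0.001,0.003,-0.001,1.3,-0.3,4,0.4],[0,0,0,0,0,0,0.5],[0,0,0,0,0,0,0.5],[0,0,0,0,0,0,0.5]]'; python3 look.py 14;python3 d.py 517.2 284.7 303 3.33
```

```text
clock: 23.28
eef_pos: [517.6, 285.2, 304.5]
tcp_rot: [3.14, 0.004, -2.952]
contact_force: [0.3, -0.1, 0.6]
opening: 0.503
23.4333 [517.6 285.2 304.4] [ 3.1404  0.0036 -2.9524] [ 0.5   0.41  1.8   0.    0.93 -1.26]
t 23.43 pos [517.6 285.2 304.4] rot [ 3.1404  0.0036 -2.9524] F [0.6 0.2 0.4] op 0.503 q6 -1.26
turn [0.0012 0.0036 0.0008] shift [ 0.5 -0.4  1.4]
```

View pics/wrist14.png

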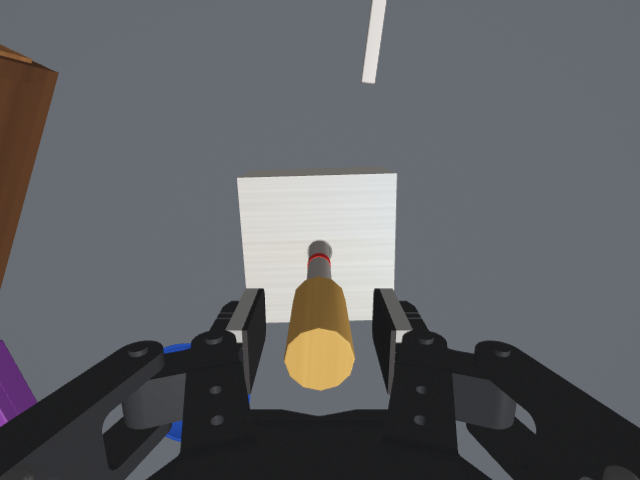

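```bash
python3 - <<'E'
from h import *
import pickle; F=pickle.load(open("F.pkl","rb")); f=F["wrist"]
print(toolpt(f,np.array([517.6,285.2,304.4]),[3.1404,.0036,-2.9524],319.5,361,z=170))
E
python3 -m creep '[[0.001,0.0035,0.001,0.5,-0.2,1.5,1],[0,0,0,0,0,0.3,1],[0,0,0,0,0,0.3,1],[0,0,0,0,0,0.3,1],[0,0,0,0,0,0.3,1],[0,0,0,0,0,0.3,1]]' 80; python3 d.py 517.2 284.7 303 3.33
```

```text
[-2.29899753e-02  2.44443191e-01  1.34401341e+02]
clock: 23.93
eef_pos: [517.5, 285.0, 302.7]
tcp_rot: [3.141, 0.001, -2.954]
contact_force: [-1.0, -0.8, 5.2]
opening: 0.24
t 23.93 pos [517.5 285.  302.7] rot [ 3.1411e+00  7.0000e-04 -2.9537e+00] F [-1.  -0.8  5.2] op 0.24 q6 -1.26
turn [ 0.0005  0.0007 -0.0006] shift [ 0.4 -0.3 -0.3]
```

```bash
python3 -m creep '[[0,0,0,0,0,-6,1],[0,0,0,0,0,-12,1],[0,0,0,0,0,-14,1],[0,0,0,0,0,-14,1]]';python3 d.py 517.5 285 455 3.33; python3 -m creep '[[0,0,0,0,0,-14,1],[0,0,0,0,0,-25,1],[0,0,0,0,0,-30,1],[0,0,0,0,0,-25,1],[0,0,0,0,0,-12,1],[0,0,0,0,0,0,1],[0,0,0,0,0,0,1]]';python3 d.py 517.5 285 455 3.33
```

```text
clock: 24.27
eef_pos: [516.8, 284.7, 348.0]
tcp_rot: [-3.141, -0.004, -2.954]
contact_force: [0.3, -0.0, -0.9]
opening: 0.234
t 24.27 pos [516.8 284.7 348. ] rot [-3.1409 -0.0039 -2.9539] F [ 0.3 -0.  -0.9] op 0.234 q6 -1.26
turn [-0.0007 -0.0039 -0.0007] shift [-3.00e-01  1.00e-01 -1.07e+02]
clock: 24.85
eef_pos: [516.4, 284.4, 466.5]
tcp_rot: [3.141, 0.001, -2.954]
contact_force: [-0.1, -0.6, -1.9]
opening: 0.238
t 24.85 pos [516.4 284.4 466.5] rot [ 3.1408e+00  1.0000e-03 -2.9539e+00] F [-0.1 -0.6 -1.9] op 0.238 q6 -1.26
turn [ 0.0008  0.001  -0.0007] shift [-1.1  0.4 11.5]
```

```bash
python3 look.py 15
python3 - <<'E'
import cv2,numpy as np
a=cv2.imread("pics/wrist15.png"); b=cv2.imread("pics/side15.png")[60:260,150:330]
cv2.imwrite("pics/z15.png",np.hstack([cv2.resize(a[180:420,230:410],None,fx=2.2,fy=2.2),cv2.resize(b,(396,528))]))
E
```

```text
25.0 [516.3 284.4 464.6] [-3.1415e+00 -1.8000e-03 -2.9538e+00] [ 0.5   0.25  1.64  0.    1.25 -1.26]
```

View pics/z15.png

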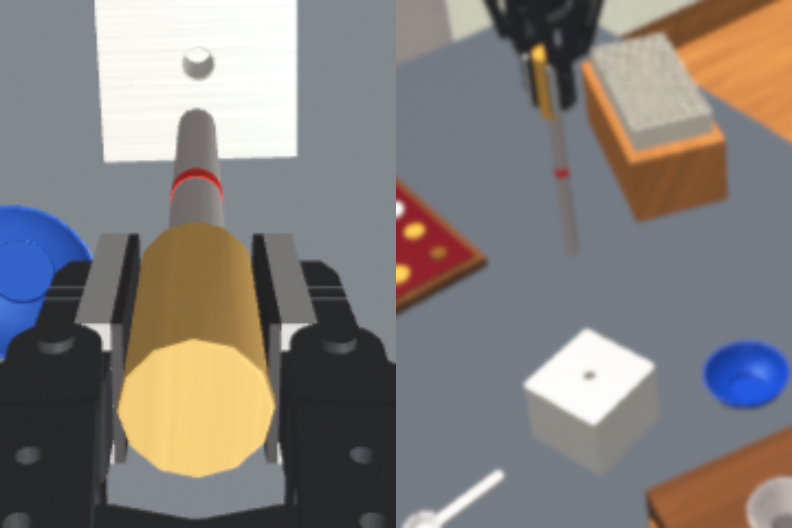

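```bash
python3 - <<'E'
from h import *
import pickle; F=pickle.load(open("F.pkl","rb")); f=F["wrist"]
t=np.array([516.3,284.4,464.6]); r=[-3.1415,-.0018,-2.9538]
for u,v,h in((319.1,365.5,132.7),(319.3,261,222.7),(319.5,229.3,292.7)): print(toolpt(f,t,r,u,v,h=h).round(2))
E
python3 d.py 512.5 -3 455 3.33
```

```text
[ -1.08   0.14 132.7 ]
[  3.09   0.44 222.71]
[  3.83   0.77 292.71]
t 25.0 pos [516.3 284.4 464.6] rot [-3.1415e+00 -1.8000e-03 -2.9538e+00] F [-0.2 -0.3 -0.8] op 0.239 q6 -1.26
turn [-0.0001 -0.0018 -0.0007] shift [  57.3 -281.6    9.8]
```

```bash
python3 -m creep '[[0,-0.002,0,4,-18,-1,1],[0,0,0,8,-36,-2,1],[0,0,0,8,-36,-2,1],[0,0,0,8,-36,-2,1],[0,0,0,8,-36,-2,1],[0,0,0,8,-36,-2,1],[0,0,0,7,-36,-2,1],[0,0,0,5,-24,-2,1],[0,0,0,3,-14,-1,1],[0,0,0,0,-5,0,1]]';python3 d.py 510.5 -3.5 455 3.33
```

```text
clock: 25.83
eef_pos: [506.5, -8.9, 466.5]
tcp_rot: [3.141, -0.024, -2.948]
contact_force: [-0.1, -0.4, -1.6]
opening: 0.233
t 25.83 pos [506.5  -8.9 466.5] rot [ 3.1414 -0.0236 -2.9482] F [-0.1 -0.4 -1.6] op 0.233 q6 -1.78
turn [ 0.0001 -0.0236  0.005 ] shift [-5.3  4.5 11.4]
```

```bash
python3 -m creep '[[0,-0.0236,0.005,-5.3,4.5,11,1],[0,0,0,0,0,0,1],[0,0,0,0,0,0,1]]';python3 d.py 510.5 -3.5 450 3.33; python3 -m creep '[[0,0,0,0,0,0,1],[0,0,0,0,0,0,1]]';python3 d.py 510.5 -3.5 450 3.33
```

```text
clock: 26.08
eef_pos: [510.3, -4.7, 452.5]
tcp_rot: [3.14, -0.004, -2.957]
contact_force: [0.1, 0.4, -1.3]
opening: 0.236
t 26.08 pos [510.3  -4.7 452.5] rot [ 3.1404 -0.0043 -2.9566] F [ 0.1  0.4 -1.3] op 0.236 q6 -1.77
turn [ 0.0012 -0.0043 -0.0034] shift [-0.4  1.1  2.5]
clock: 26.25
eef_pos: [510.1, -3.6, 451.8]
tcp_rot: [3.14, -0.007, -2.955]
contact_force: [-0.4, 0.1, -1.6]
opening: 0.236
t 26.25 pos [510.1  -3.6 451.8] rot [ 3.1397 -0.0075 -2.9548] F [-0.4  0.1 -1.6] op 0.236 q6 -1.77
turn [ 0.0019 -0.0075 -0.0016] shift [-0.4 -0.   1.8]
```

```bash
python3 -m creep '[[0.002,-0.0075,-0.001,-0.4,0,10,1],[0,0,0,0,0,14,1],[0,0,0,0,0,8,1],[0,0,0,0,0,2,1],[0,0,0,0,0,0,1]]';python3 d.py 510.5 -3.5 413 3.33
```

```text
clock: 26.67
eef_pos: [510.9, -1.2, 418.2]
tcp_rot: [-3.141, 0.001, -2.949]
contact_force: [-0.5, -0.7, -1.7]
opening: 0.237
t 26.67 pos [510.9  -1.2 418.2] rot [-3.1413e+00  8.0000e-04 -2.9495e+00] F [-0.5 -0.7 -1.7] op 0.237 q6 -1.77
turn [-0.0003  0.0008  0.0037] shift [ 0.8 -2.1  5.2]
```

```bash
python3 -m creep '[[0,0.001,0.004,0.8,-2.3,3,1],[0,0,0,0,0,0,1]]';python3 look.py 16
python3 - <<'E'
import cv2,numpy as np
a=cv2.imread("pics/wrist16.png"); b=cv2.imread("pics/side16.png")[130:300,260:400]
cv2.imwrite("pics/z16.png",np.hstack([cv2.resize(a[160:400,240:400],None,fx=2.4,fy=2.4),cv2.resize(b,None,fx=576/170,fy=576/170)])[:, :800])
E
```

```text
clock: 26.83
eef_pos: [510.7, -3.5, 415.6]
tcp_rot: [-3.141, -0.0, -2.953]
contact_force: [-1.1, 0.4, -2.1]
opening: 0.236
26.9833 [511.   -3.4 416.2] [-3.1412e+00  1.2000e-03 -2.9531e+00] [-0.01  0.16  1.86 -0.    1.12 -1.77]
```

View pics/z16.png

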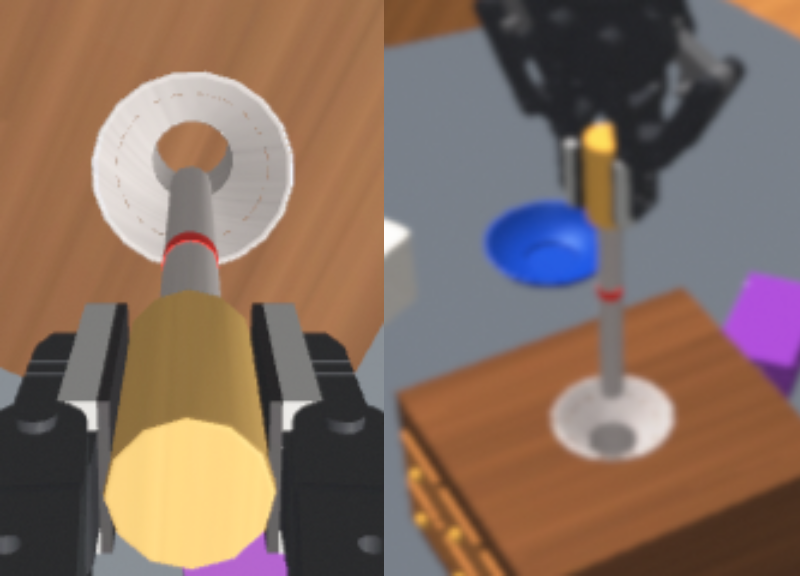

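```bash
cat > fun.py <<'E'
from h import *
from scipy.optimize import least_squares
def rimfit(f,x0,n=90,r=32,skip=lambda u,v:False,rng=10,z=106):
    """radial edge search of outer rim: bright low-sat -> walnut"""
    im=f["color"].astype(np.float32); g=cv2.GaussianBlur(im[...,2]-0.0,(0,0),.8)  # blue: steel high, walnut low
    pts=[]
    for t in np.linspace(0,2*np.pi,n,endpoint=False):
        rr=np.arange(r-rng,r+rng,.25)
        P=np.c_[x0[0]+rr*np.cos(t),x0[1]+rr*np.sin(t),np.full(len(rr),z)]
        q=np.float32(proj(f,P)); v=cv2.remap(g,q[:,0].copy(),q[:,1].copy(),1).ravel()
        d=np.gradient(cv2.GaussianBlur(v.reshape(1,-1),(0,0),2).ravel())
        i=np.argmin(d)
        if d[i]<-2.5 and not skip(*q[i]): pts.append(P[i,:2])
    pts=np.array(pts)
    o=least_squares(lambda p:np.hypot(pts[:,0]-p[0],pts[:,1]-p[1])-p[2],[*x0,r],loss="soft_l1",f_scale=.4)
    res=np.abs(o.fun); return o.x.round(2),len(pts),np.median(res).round(2)
E
python3 - <<'E'
from fun import *
import pickle,cv2
F=pickle.load(open("F.pkl","rb")); f=F["wrist"]
t=np.array([511.,-3.4,416.2]); r=[-3.1412,.0012,-2.9531]
print(rimfit(f,(512,-2),skip=lambda u,v: v>255), rimfit(F["side"],(511,-4.5),skip=lambda u,v:False))
for u,v,h in((319.1,365.5,132.7),(319.3,229.2,292.7)): print(toolpt(f,t,r,u,v,h=h).round(2), (Ro.from_euler('xyz',r).apply(toolpt(f,t,r,u,v,h=h))+t).round(2))
E
```

```text
(array([512.49,  -2.17,  31.51]), 63, np.float64(0.09)) (array([510.15,  -4.09,  32.58]), 80, np.float64(0.33))
[-3.200e-01  1.100e-01  1.327e+02] [511.46  -3.25 283.5 ]
[  4.56   0.55 292.69] [506.78  -3.76 123.5 ]
```

Run:
```python
from fun import *
import pickle,cv2
F=pickle.load(open("F.pkl","rb")); f=F["side"]
# predicted tip silhouette for candidates
for c in ((510.15,-4.09),(510.35,-4.55)):
    q=proj(f,circ(*c,123.5,6)); print(c,"u",q[:,0].min().round(2),q[:,0].max().round(2),"vmax",q[:,1].max().round(2))
im=f["color"][:,:,::-1]; cv2.imwrite("pics/z17.png",cv2.resize(im[205:275,295:360],None,fx=8,fy=8,interpolation=0))
```

```text
(510.15, -4.09) u 323.28 330.13 vmax 247.63
(510.35, -4.55) u 323.54 330.4 vmax 247.71
```

View pics/z17.png

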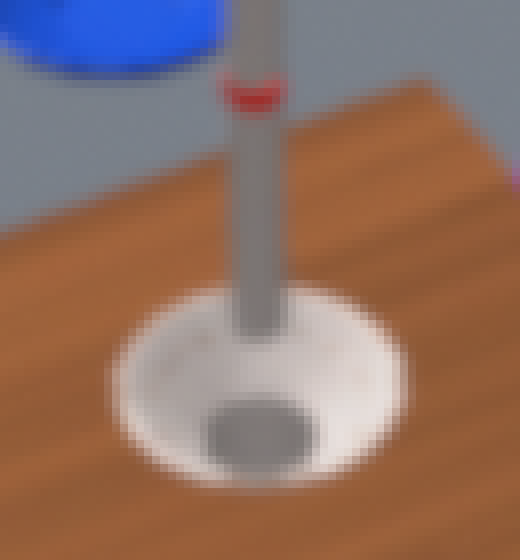

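```bash
python3 d.py 510.8 -2.95 400 3.33; python3 -m creep '[[0,0.001,0,0.2,0.4,6,1],[0,0,0,0,0,9,1],[0,0,0,0,0,4,1],[0,0,0,0,0,0,1]]';python3 d.py 510.8 -2.95 385 3.33
```

```text
t 26.98 pos [511.   -3.4 416.2] rot [-3.1412e+00  1.2000e-03 -2.9531e+00] F [ 0.1  0.4 -1.2] op 0.24 q6 -1.77
turn [-0.0004  0.0012  0.0001] shift [ 0.1  0.4 16.2]
clock: 27.32
eef_pos: [510.9, -3.1, 396.2]
tcp_rot: [-3.141, 0.002, -2.953]
contact_force: [0.9, -1.4, -1.9]
opening: 0.24
t 27.32 pos [510.9  -3.1 396.2] rot [-3.1409e+00  2.0000e-03 -2.9534e+00] F [ 0.9 -1.4 -1.9] op 0.24 q6 -1.77
turn [-0.0007  0.002  -0.0002] shift [ 0.1  0.2 11.2]
```

```bash
python3 -m creep '[[-0.001,0.002,0,0.1,0.2,8,1],[0,0,0,0,0,10,1],[0,0,0,0,0,4,1],[0,0,0,0,0,0,1]]';python3 d.py 510.8 -2.95 360 3.33
```

```text
clock: 27.65
eef_pos: [510.5, -2.9, 371.1]
tcp_rot: [3.141, -0.001, -2.953]
contact_force: [-0.7, 0.5, -1.9]
opening: 0.236
t 27.65 pos [510.5  -2.9 371.1] rot [ 3.1409e+00 -1.4000e-03 -2.9534e+00] F [-0.7  0.5 -1.9] op 0.236 q6 -1.77
turn [ 0.0006 -0.0014 -0.0002] shift [-0.3 -0.1 11.1]
```

```bash
python3 -m creep '[[0.001,-0.001,0,-0.3,-0.1,7,1],[0,0,0,0,0,7,1],[0,0,0,0,0,2,1],[0,0,0,0,0,0,1]]';python3 d.py 510.8 -2.95 340 3.33; python3 look.py 18
python3 - <<'E'
import cv2,numpy as np
a=cv2.imread("pics/wrist18.png"); b=cv2.imread("pics/side18.png")[180:290,280:380]
cv2.imwrite("pics/z18.png",np.hstack([cv2.resize(a[160:400,240:400],None,fx=2.2,fy=2.2),cv2.resize(b,(440,528),interpolation=0)]))
E
```

```text
clock: 27.98
eef_pos: [510.8, -3.0, 352.9]
tcp_rot: [-3.141, -0.001, -2.953]
contact_force: [0.0, -0.7, -0.2]
opening: 0.237
t 27.98 pos [510.8  -3.  352.9] rot [-3.1413e+00 -1.1000e-03 -2.9533e+00] F [ 0.  -0.7 -0.2] op 0.237 q6 -1.77
turn [-0.0003 -0.0011 -0.0001] shift [-0.   0.  12.9]
28.1333 [511.   -3.  353.7] [-3.1411e+00 -1.0000e-04 -2.9534e+00] [-0.01  0.24  1.92 -0.    0.98 -1.77]
```

View pics/z18.png

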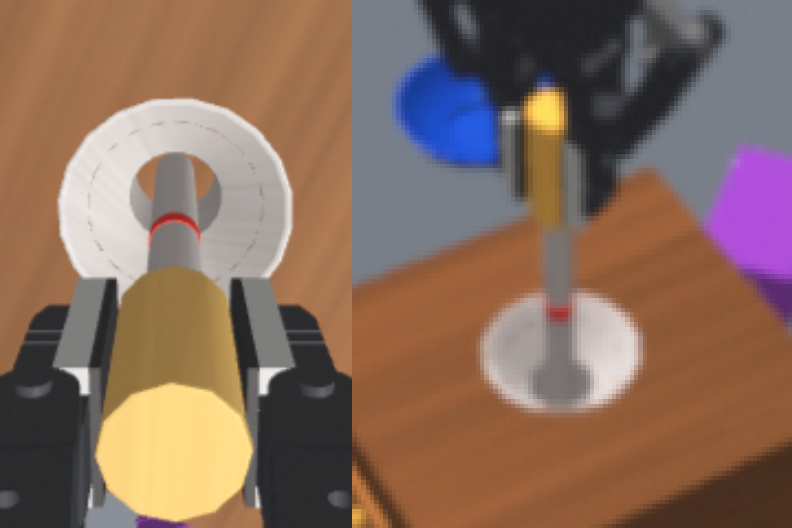

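```bash
python3 -m creep '[[0,0,0,0,0,8,1],[0,0,0,0,0,9,1],[0,0,0,0,0,2,1],[0,0,0,0,0,0,1]]';python3 d.py 510.8 -2.95 328.7 3.33
```

```text
clock: 28.47
eef_pos: [511.4, -3.0, 333.8]
tcp_rot: [-3.141, 0.002, -2.953]
contact_force: [-1.0, -0.2, -1.5]
opening: 0.237
t 28.47 pos [511.4  -3.  333.8] rot [-3.1406e+00  2.2000e-03 -2.9534e+00] F [-1.  -0.2 -1.5] op 0.237 q6 -1.77
turn [-0.001   0.0022 -0.0002] shift [0.6 0.2 5.1]
```

```bash
python3 -m creep '[[-0.001,0.002,0,0.6,0.2,5,1],[0,0,0,0,0,0.4,1],[0,0,0,0,0,0.2,1]]';python3 d.py 510.8 -2.95 328.7 3.33; python3 -m creep '[[0,0,0,0,0,0,1],[0,0,0,0,0,0,1],[0,0,0,0,0,0,1]]';python3 d.py 510.8 -2.95 328.7 3.33
```

```text
clock: 28.72
eef_pos: [510.6, -2.9, 327.2]
tcp_rot: [3.141, -0.001, -2.953]
contact_force: [-0.5, 0.3, -1.3]
opening: 0.238
t 28.72 pos [510.6  -2.9 327.2] rot [ 3.1413e+00 -9.0000e-04 -2.9534e+00] F [-0.5  0.3 -1.3] op 0.238 q6 -1.77
turn [ 0.0003 -0.0009 -0.0002] shift [-0.2 -0.1 -1.5]
clock: 28.97
eef_pos: [510.7, -2.9, 327.3]
tcp_rot: [3.141, -0.001, -2.953]
contact_force: [-0.3, -0.6, -0.9]
opening: 0.239
t 28.97 pos [510.7  -2.9 327.3] rot [ 3.1413e+00 -7.0000e-04 -2.9534e+00] F [-0.3 -0.6 -0.9] op 0.239 q6 -1.77
turn [ 0.0003 -0.0007 -0.0003] shift [-0.1 -0.1 -1.4]
```

```bash
python3 -m creep '[[0,-0.001,0,0,0,-1.4,1],[0,0,0,0,0,0,1]]'; python3 d.py 510.8 -2.95 328.7 3.33; python3 look.py 19
python3 - <<'E'
from fun import *
import pickle
F=pickle.load(open("F.pkl","rb"))
a=F["wrist"]["color"][:,:,::-1]; b=F["side"]["color"][180:290,280:380,::-1]
cv2.imwrite("pics/z19.png",np.hstack([cv2.resize(a[160:400,240:400],None,fx=2.2,fy=2.2),cv2.resize(b,(440,528),interpolation=0)]))
f=F["wrist"]
print("wrist",rimfit(f,(512.5,-2.2),skip=lambda u,v: v>265)); print("side",rimfit(F["side"],(510.2,-4.1),skip=lambda u,v:v<248))
def red(f):
    h=cv2.cvtColor(f["color"],cv2.COLOR_RGB2HSV); m=(((h[...,0]<6)|(h[...,0]>174))&(h[...,1]>130)&(h[...,2]>60)).astype(np.uint8)
    return m
for n,(lo,hi,l2,h2) in(("wrist",(200,300,290,350)),("side",(225,270,310,345))):
    m=red(F[n])[lo:hi,l2:h2]; y,x=np.nonzero(m); print(n,"red",len(x),(x.min()+l2,x.max()+l2,y.min()+lo,y.max()+lo),(x.mean()+l2).round(2),(y.mean()+lo).round(2))
# predicted ring in side view if centred at side-funnel centre, mark z=106
def vis(f,c,z):
    q=np.vstack([proj(f,circ(*c,z-3,6)),proj(f,circ(*c,z+3,6))]); return q.min(0).round(2),q.max(0).round(2)
for c in((510.2,-4.1),(510.4,-4.4)): 
  for z in(104,106,108): print(c,z,vis(F["side"],c,z))
for z in(104,106,108): print("w",z,vis(f,(512.5,-2.2),z))
E
```

```text
clock: 29.13
eef_pos: [510.8, -2.9, 329.1]
tcp_rot: [3.141, 0.001, -2.953]
contact_force: [-0.2, -0.1, -1.4]
opening: 0.239
t 29.13 pos [510.8  -2.9 329.1] rot [ 3.1414e+00  9.0000e-04 -2.9534e+00] F [-0.2 -0.1 -1.4] op 0.239 q6 -1.77
turn [ 0.0002  0.0009 -0.0002] shift [ 0.1 -0.1  0.4]
29.2833 [510.7  -2.9 328.8] [ 3.1413e+00  5.0000e-04 -2.9534e+00] [-0.01  0.27  1.95  0.    0.93 -1.77]
wrist (array([512.52,  -2.29,  31.53]), 42, np.float64(0.1))
side (array([509.67,  -4.42,  32.32]), 53, np.float64(0.18))
wrist red 91 (np.int64(307), np.int64(330), np.int64(257), np.int64(270)) 318.76 260.68
side red 9 (np.int64(325), np.int64(329), np.int64(254), np.int64(255)) 326.78 254.44
(510.2, -4.1) 104 (array([323.46, 249.73]), array([330.26, 256.86]))
(510.2, -4.1) 106 (array([323.44, 248.92]), array([330.25, 256.05]))
(510.2, -4.1) 108 (array([323.42, 248.1 ]), array([330.24, 255.24]))
(510.4, -4.4) 104 (array([323.66, 249.76]), array([330.45, 256.89]))
(510.4, -4.4) 106 (array([323.64, 248.95]), array([330.45, 256.08]))
(510.4, -4.4) 108 (array([323.62, 248.13]), array([330.44, 255.27]))
w 104 (array([307.8 , 256.96]), array([330.61, 281.95]))
w 106 (array([307.7 , 258.08]), array([330.73, 283.32]))
w 108 (array([307.6 , 259.22]), array([330.85, 284.72]))
```

View pics/z19.png

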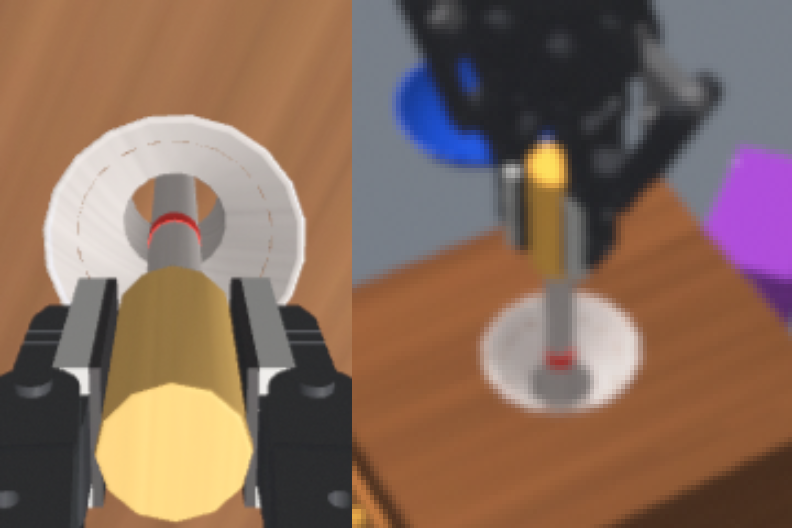

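```bash
python3 -m creep '[[0,0.0005,0,-0.5,0.2,0.2,1],[0,0,0,0,0,0,1],[0,0,0,0,0,0,1],[0,0,0,0,0,0,1]]'; python3 d.py 511.2 -2.8 328.7 3.33; python3 look.py 20
python3 - <<'E'
from fun import *
from rig import sense
import pickle
F=pickle.load(open("F.pkl","rb")); print(sense()["qvel"].round(4))
a=F["wrist"]["color"][:,:,::-1]; b=F["side"]["color"][180:290,280:380,::-1]
cv2.imwrite("pics/z20.png",np.hstack([cv2.resize(a[160:400,240:400],None,fx=2.2,fy=2.2),cv2.resize(b,(440,528),interpolation=0)]))
f=F["side"]; v=cv2.resize(f["color"][310:430,380:500,::-1],None,fx=4.5,fy=4.5,interpolation=cv2.INTER_CUBIC)
fit=fitbox([f],"maroon",(491,-285,.19),60); print(fit)
for z,c in((0,(0,255,0)),(30,(0,255,255)),(60,(255,255,255))):
    P=proj(f,box(fit[0][0],fit[0][1],.19,z)); q=((P-[380,310]+.5)*4.5)
    h=cv2.convexHull(np.float32(q)); cv2.polylines(v,[np.int32(h)],True,c,1)
cv2.imwrite("pics/z20c.png",v)
E
```

```text
clock: 29.62
eef_pos: [511.2, -2.6, 328.6]
tcp_rot: [3.141, -0.0, -2.953]
contact_force: [0.4, 0.3, -1.1]
opening: 0.236
t 29.62 pos [511.2  -2.6 328.6] rot [ 3.1414 -0.     -2.9534] F [ 0.4  0.3 -1.1] op 0.236 q6 -1.77
turn [ 0.0002 -0.     -0.0002] shift [ 0.  -0.2 -0.1]
29.7667 [511.2  -2.6 328.6] [ 3.1413e+00 -1.0000e-04 -2.9534e+00] [-0.01  0.27  1.95  0.    0.93 -1.77]
[ 0.0001  0.0009 -0.0003  0.001  -0.0004 -0.0011]
(array([ 4.91432255e+02, -2.85213046e+02,  2.37852876e-01]), np.float64(0.08707194845483834))
```

View pics/z20.png

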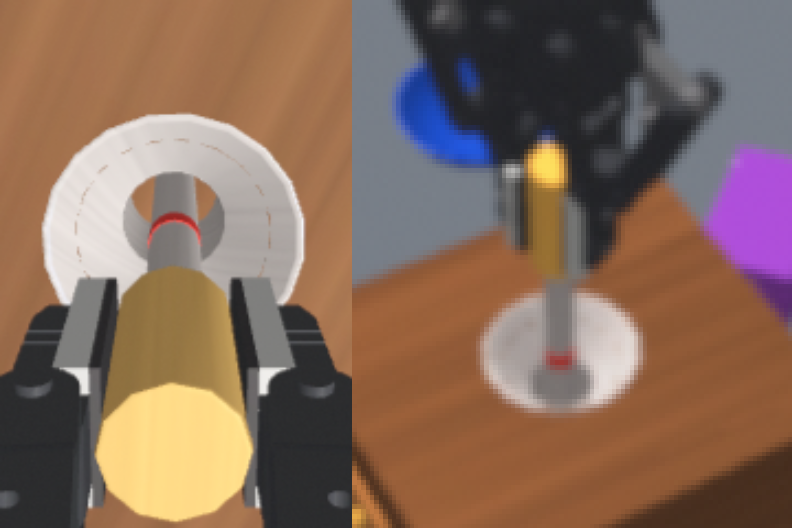

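View pics/z20c.png

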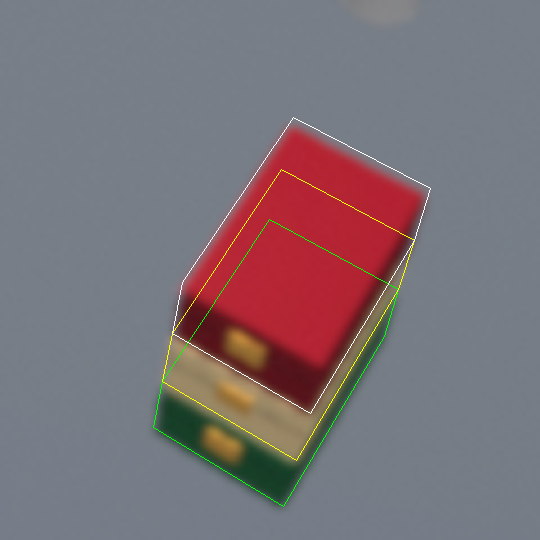

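View pics/top20.png

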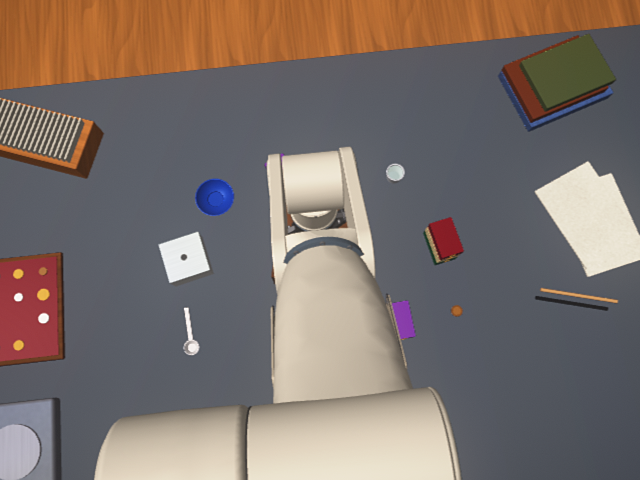

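```bash
python3 -c "
from rig import job
print(job.sign_off())"
```

```text
the job is handed in; nothing more can be done
None
```

I moved the cream case and then the maroon one onto the green case and let go of each. I then took the rod by its brass head out of the stand and lowered it upright into the funnel. I handed the job in at about 29.8 s with the rod still held at 80 N grip.

**Column:** in the last side view the three cases line up, with an estimated offset of about 1 mm or less. The cream case may be turned by about 0.01 rad. The side view's automatic outline fit was loose, so I judged alignment mainly from the close wrist views.

**Rod:**
- **Height:** by the arm's position, the red ring is within about 0.5 mm of the rim's 106 mm. The side view agrees to about 1 mm.
- **Centring:** about 1 mm or better; wrist and side views agreed within about 0.5 mm just above the funnel. The wrist view hinted at a rod tilt of about 0.007 rad that I could not confirm, so I shifted it by half a millimetre to split the difference.
- **Contact:** the force readings during the descent showed no contact with the funnel or the box, and the arm was still at the end.

**Bystanders:** the coin, scoop, dish, loupe and the near purple look-alike are unmoved in the last top view. I did not recheck the far purple case, which the arm mostly hid in that view.

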